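# Make up a flask kit and a plating kit

### The arm

A 6-joint arm with a two-finger parallel gripper is mounted at the origin on a cart in front of the work surface, level with it; the furniture and walls round the work are solid. World frame = base frame: x ahead of the robot, y to its left, z up, the work surface at z = 0. Lengths are in m, angles in rad, forces in N, time in s.
With the tool pointing down it reaches from about 0.35 to 0.85 m from the base axis. Payload 8.1 kg.
Tool frame: the origin (TCP) lies midway between the tips of the shut fingers; the grasp point (between the pads) lies 19 mm behind it; z points along the fingers, y is the line along which they close (so a half turn about z gives the same grasp; the last joint's range is limited). The gripper opens to 93 mm and grips with 3 to 60 N. Pads are 15 mm wide; open, the fingers measure 128 mm over their backs; the gripper's body (75 mm by 188 mm) begins 65 mm behind the grasp point.
Start: joints at [-1.238, 0.13, 1.488, -0, 1.523, -0.085], TCP at [0.243, -0.548, 0.188] pointing down, gripper open.
Joint ranges: [-2.96, 2.96], [-0.89, 2.26], [0.02, 2.5], [-1.34, 4.48], [0, 2.73], [-2.66, 2.66]. Speed limits (rad/s): [2.39, 2.39, 2.79, 3.14, 3.14, 3.14].

### API

Orientations are given as a rotation vector (axis times angle).
In Python, from plant import read_state, read_camera, camera_model, close_job gives the robot as it stands. The module is installed in compiled form; this text tells all that it offers.
- The arm moves only by the tool carry_out, never from a script. Its argument "moves" is a list of rows, each an object of numbers: "jaw": the finger opening in m, from 0 to 0.093; "dx", "dy", "dz": the shift along the tool's x, y, z in m; "yaw": the turn about the tool's z in rad. In form: [{"jaw": .., "dx": .., "dy": .., "dz": .., "yaw": ..}, ...]. A call has 1 to 8 rows; each row shifts and turns the commanded pose from where the row before left it, along the tool's axes as they then stand; what a row does not reach is not made up. A row lasts 1/8 s, in which the tool goes at most 62.5 mm and 10.7 degrees, less where a joint would pass 70% of its speed; a pose out of reach is approached as far as the arm can. A call is refused whole if a number of a shift passes 0.0625 or a number of a turn 0.188, either way. A call with a gripper value outside its range is refused whole. The fingers move at their own pace and stop on an object; "grip_force" is the grip in N (left out, the last holds). Time passes only in rows, so rows that do not move let the fingers close. It gives the time, the measured TCP pose, the force, the opening and the grip force at its end, in the units of the state.
- read_state(): the state, without advancing time (a new reading comes with each control period).
- read_camera(name): name is "scene" or "top" or "wrist"; returns the picture (480x640x3 uint8, red, green, blue); there is no depth.
- camera_model(name): a dict with "camera_matrix" (3x3 intrinsics, pixels), "view" (4x4, takes a point from world to camera coordinates). Camera axes: x right, y up, looking along -z (the intrinsics and any distortion apply to the point x, -y, -z); pixel columns grow to the right and rows downward; lengths in m; the calibration is good to about 2 mm. The wrist camera is an equidistant fisheye: a pixel r from the principal point sees the ray r / f radians off the axis. A picture is of the moment at which its call begins: read the wrist's pose just before it. camera_model takes no time and is no camera call; for the wrist camera it gives the pose at the moment of the call.
- close_job(): hands the job in; it is judged then, once.
The state is a dict: "t": time; "q": joint angles; "dq": joint speeds; "joint_torque": joint torques, N m; "tool_pos": TCP position; "orientation": TCP orientation; "force": force on the tool from outside, world axes, zero at the start; "wrist_torque": the same for the moment, N m; "opening": finger opening in m; "gripper_force": force on a finger pad.
Only numpy, scipy, OpenCV 4.12 (cv2) and the standard library are available. Lean on these libraries where they do the work, as an engineer would, in place of code of your own. Each camera call takes 0.05 s, during which the arm holds its last target. There are 200 camera calls.

### The job

Make up two kits from the stock standing in a row behind the two trays. On the blue tray put the cork ring on the large white disc, the round-bottomed amber flask seated upright in that ring, and the brown vial upright on the small white disc; on the yellow tray put the petri dish flat on the black disc and the green carton upright on the black rectangle, turned to match it. Leave the wash bottle at the left and the glass beaker at the right standing where they are.

Things in the scene. Friction and masses are not known exactly. Their poses are not given: they have to be found in the camera images.
- blue_tray: Blue shallow tray fixed to the worktop, 130 (x) x 220 (y) x 12 mm, walls 4 mm, inner floor 4 mm above its origin. Origin: centre of the underside; z up, long side along y. Painted white on its floor: a large disc, 60 mm across, centred at (x 0, y +50 mm) of the tray's frame, for the cork ring; a small disc, 27 mm across, at (0, -55 mm), for the vial.
- yellow_tray: Yellow shallow tray of the same make and size, fixed, inner floor 4 mm above its origin (centre of the underside; long side along y). Painted black on its floor: a disc, 59 mm across, centred at (x 0, y +50 mm) of the tray's frame, for the petri dish; a rectangle 36 (x) x 70 (y) mm centred at (0, -50 mm), for the carton.
- stock_stand: White plastic ring fixed to the worktop, 72 mm outside diameter, 25 mm high, bore 40 mm; the flask stands in it at the start. Origin: centre of the underside.
- cork_ring: Loose cork ring, 60 mm outside diameter, 25 mm high, open bore of 40 mm, lies flat; lift it by its outside. Origin: centre of the underside; z is its axis.
- flask: Amber glass flask: ball-shaped bottom 52 mm across, neck 19 mm across from 49 to 82 mm above its lowest point, then a 23 mm collar to 85 mm and a fixed red stopper, 22 mm across, to 103 mm. 90 g, bottom-heavy; take it by neck or stopper. Origin: lowest point; z up the neck. It cannot stand alone; seated in a ring of 40 mm bore, its origin is 16 mm above the ring's underside.
- vial: Brown-pink glass vial with a black cap and a label, 27 mm in diameter up to about 43 mm, cap 19 mm in diameter, 59 mm high in all, stands upright. Origin: centre of the underside.
- dish: Closed round petri dish, clear with a whitish filling, about 55 to 59 mm in diameter, 15 mm high, lies flat in the stock row (other dishes far to the right are not meant). Origin: centre of the underside.
- carton: Small green carton in the stock row (not the one in the basket behind), 36 (x) x 70 (y) x 50 (z) mm, closed, stands on its base. Origin: centre of the underside; the long side is along y. Either way round is right.
- washer: Bystander: white wash bottle with a blue bent spout, 63 x 108 x 204 mm, loose, at the far left. Origin: centre of the underside. Must stay where it is.
- beaker: Bystander: small glass beaker with a whitish filling, 55 x 60 x 70 mm, loose, at the far right. Origin: centre of the underside. Must stay where it is.

How it is judged:
By the outcome, as a careful person would: the job done as asked, in the order asked, and still so for the second after the job is handed in, with the robot touching nothing.
It also fails if it takes over 136 s, if anything falls off the work surface, if the arm or the gripper's body presses on something with over 40 N, if the wrist force passes 120 N, or if a joint passes its speed limit or range.

## Working session

There is one attempt and no reset: what is moved stays moved. The work goes in short steps, Python scripts to look and compute and a tool call to move; the robot and the scene stay as the last step left them, time stands still between calls to the robot, and variables do not carry over. Pictures are saved under pics/ and viewed, at most 14 in all, crops included, and the job is handed in when it is done.

Besides the shell and the picture viewer there is one more tool, called after "Call:" as name(argument=value, ...), one argument or row to a line, values as JSON. carry_out: Moves the arm, as the interface text tells. Its arguments: {"type":"object","properties":{"moves":{"type":"array","items":{"type":"object","properties":{"jaw":{"type":"number"},"dx":{"type":"number"},"dy":{"type":"number"},"dz":{"type":"number"},"yaw":{"type":"number"}}}},"grip_force":{"type":"number"}},"required":["moves"]}

```bash
mkdir -p pics
cat > h.py <<'E'
import numpy as np,cv2
from plant import *
from scipy.spatial.transform import Rotation as R
def snap(n,f):
    m=camera_model(n); im=read_camera(n); cv2.imwrite('pics/'+f+'.png',im[:,:,::-1]); np.savez('pics/'+f+'.npz',K=m['camera_matrix'],V=m['view']); return im
def ray(f,u,v):
    d=np.load('pics/'+f+'.npz');K,V=d['K'],d['V']
    x=(u-K[0,2])/K[0,0];y=(v-K[1,2])/K[1,1]
    if 'wrist' in f:
        r=np.hypot(x,y);s=np.sin(r)/max(r,1e-9);c=np.array([x*s,-y*s,-np.cos(r)])
    else: c=np.array([x,-y,-1.])
    Rm=V[:3,:3];return -Rm.T@V[:3,3],Rm.T@c
def at(f,u,v,z):
    o,d=ray(f,u,v);return (o+d*(z-o[2])/d[2]).round(4)
def proj(f,p):
    d=np.load('pics/'+f+'.npz');K,V=d['K'],d['V'];c=V[:3,:3]@np.array(p)+V[:3,3];c=np.array([c[0],-c[1],-c[2]])
    if 'wrist' in f:
        s=np.hypot(c[0],c[1]);t=np.arctan2(s,c[2]);a=c[:2]/max(s,1e-9)*t
    else: a=c[:2]/c[2]
    return np.array([K[0,0]*a[0]+K[0,2],K[1,1]*a[1]+K[1,2]]).round(1)
E
python3 - <<'E'
from h import *
snap('top','top1');snap('scene','scene1')
for n in('top','scene','wrist'):print(n,camera_model(n))
s=read_state();print(s);print(R.from_rotvec(s['orientation']).as_matrix().round(3))
E
```

```text
top {'camera_matrix': array([[456.0606166 ,   0.        , 321.59892211],
       [  0.        , 456.0606166 , 245.64650123],
       [  0.        ,   0.        ,   1.        ]]), 'view': array([[-0.0046196 , -0.99973091, -0.02273258,  0.01903016],
       [ 0.99905845, -0.00559476,  0.0430223 , -0.51965886],
       [-0.0431379 , -0.02251244,  0.99881545, -1.18136762],
       [ 0.        ,  0.        ,  0.        ,  1.        ]])}
scene {'camera_matrix': array([[592.56387577,   0.        , 314.41314925],
       [  0.        , 592.56387577, 228.42090545],
       [  0.        ,   0.        ,   1.        ]]), 'view': array([[ 0.8880943 , -0.45965128, -0.00303475, -0.47185999],
       [ 0.23745983,  0.45312427,  0.85923875, -0.18050496],
       [-0.39357507, -0.76380567,  0.5115658 , -1.37290861],
       [ 0.        ,  0.        ,  0.        ,  1.        ]])}
wrist {'camera_matrix': array([[371.64829954,   0.        , 316.27441086],
       [  0.        , 371.64829954, 243.3026849 ],
       [  0.        ,   0.        ,   1.        ]]), 'view': array([[ 0.40510482, -0.91426765, -0.00218024, -0
[... 244 characters left out ...]
6049e-01,  1.48917189e+00, -2.31269823e-05,
        1.52301996e+00, -8.53931058e-02]), 'dq': array([-0.00065968, -0.00104757, -0.00194218, -0.0013641 , -0.00132447,
       -0.00079503]), 'joint_torque': array([ 9.23515800e-04, -5.61339927e+01, -4.93096197e+01,  7.70644471e-02,
        2.90677190e-02, -5.11553628e-05]), 'tool_pos': array([ 0.24328539, -0.54783225,  0.18658536]), 'orientation': array([-3.07164490e+00, -6.51192881e-01,  3.63883379e-04]), 'force': array([-0.67843481, -0.75627974,  0.14111628]), 'wrist_torque': array([0.02694922, 0.03685942, 0.01590363]), 'gripper_force': 0.0, 'opening': 0.09316522934884104}
[[ 0.914  0.406 -0.001]
 [ 0.406 -0.914  0.002]
 [ 0.    -0.002 -1.   ]]
```

View pics/top1.png

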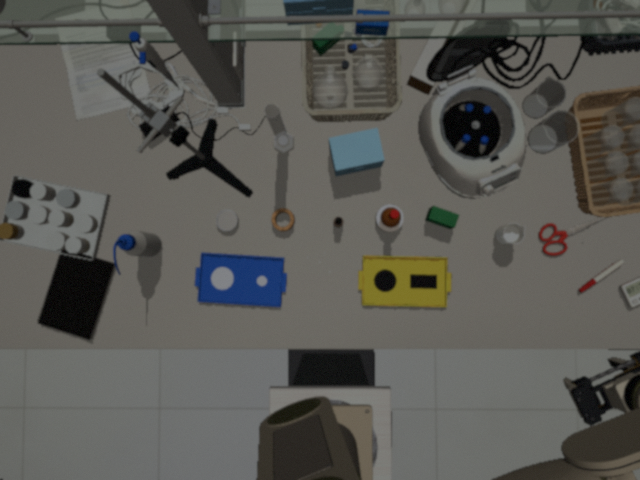

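View pics/scene1.png

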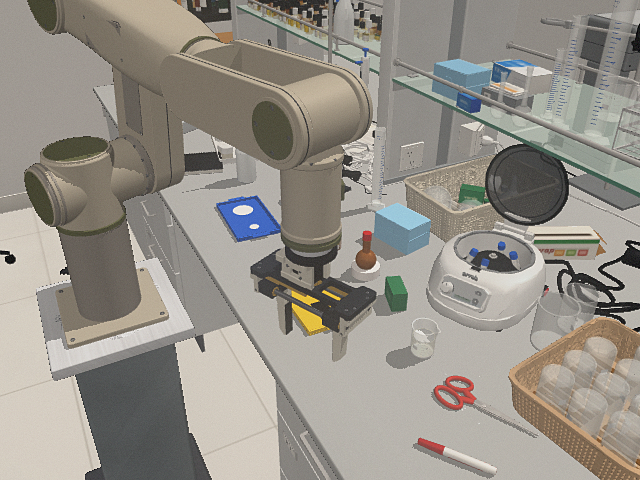

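Run:
```python
from h import *
im=cv2.imread('pics/top1.png')
cv2.imwrite('pics/c1.png',cv2.resize(cv2.convertScaleAbs(im[195:315,190:350],alpha=1.4),None,fx=5,fy=5,interpolation=cv2.INTER_CUBIC))
cv2.imwrite('pics/c2.png',cv2.resize(cv2.convertScaleAbs(im[195:315,325:485],alpha=1.4),None,fx=5,fy=5,interpolation=cv2.INTER_CUBIC))
```

```text
(no output)
```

View pics/c1.png

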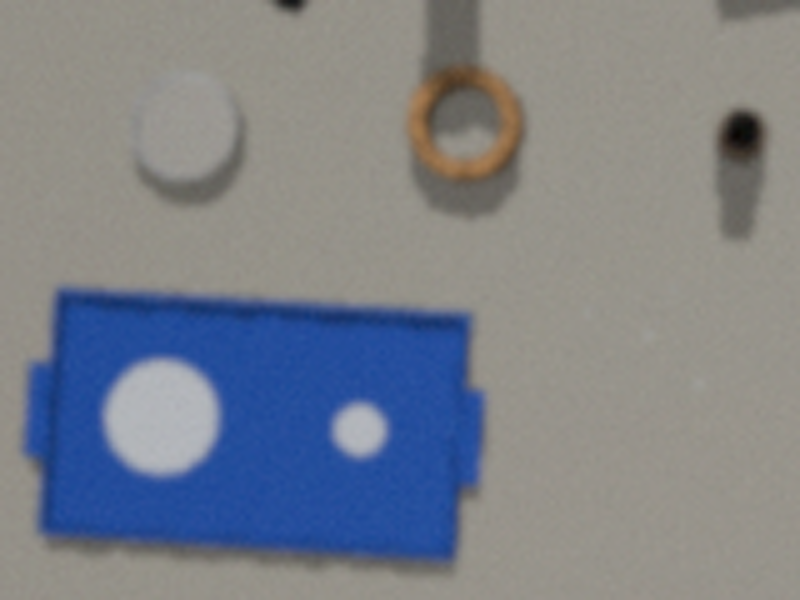

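View pics/c2.png

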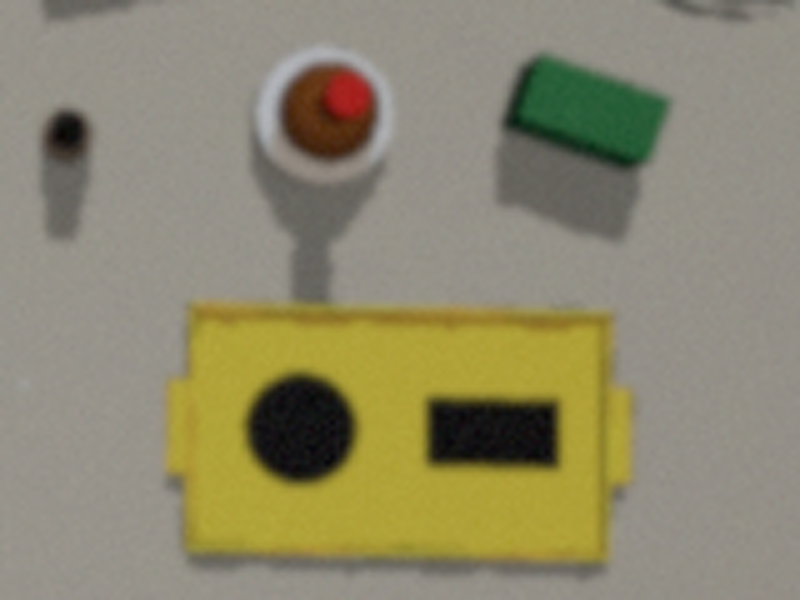

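Run:
```python
from h import *
def p(c,x,y,z):
    return at('top1',(190 if c==1 else 325)+(x+.5)/5-.5,195+(y+.5)/5-.5,z)
for n,a in dict(dish=(1,188,127,.015),ring=(1,466,123,.025),vial=(1,742,131,.059),vial2=(2,68,131,.059),D1=(1,161,417,.004),D2=(1,360,430,.004),flask=(2,350,95,.119),stand=(2,324,115,.025),bd=(2,302,428,.004),rect=(2,494,432,.004),r1=(2,430,431,.004),r2=(2,558,433,.004),c1=(2,545,57,.05),c2=(2,667,98,.05),c3=(2,640,165,.05),c4=(2,520,125,.05)).items():print(n,p(*a))
for n,(u,v) in dict(w=(140,243),bk=(508,236),cyl=(283,145)).items(): print(n,at('top1',u,v,.07))
def q(n): 
    return p(*n)
```

```text
dish [0.5884 0.264  0.015 ]
ring [0.5885 0.1165 0.025 ]
vial [ 0.58   -0.0262  0.059 ]
vial2 [ 0.58   -0.0267  0.059 ]
D1 [0.4362 0.2801 0.004 ]
D2 [0.4289 0.1749 0.004 ]
flask [ 0.5904 -0.16    0.119 ]
stand [ 0.5907 -0.1595  0.025 ]
bd [ 0.4287 -0.1489  0.004 ]
rect [ 0.4262 -0.2488  0.004 ]
r1 [ 0.4269 -0.2155  0.004 ]
r2 [ 0.4256 -0.282   0.004 ]
c1 [ 0.6167 -0.2679  0.05  ]
c2 [ 0.5955 -0.3288  0.05  ]
c3 [ 0.5617 -0.3147  0.05  ]
c4 [ 0.5824 -0.2549  0.05  ]
w [0.5264 0.471  0.07  ]
bk [ 0.5385 -0.4448  0.07  ]
cyl [0.7712 0.111  0.07  ]
```

Call:
carry_out(
  moves=[
    {"jaw": 0.09, "yaw": -0.165},
    {"yaw": -0.165},
    {"yaw": -0.165},
    {"yaw": -0.165},
    {"yaw": -0.165},
    {"yaw": -0.165},
    {"yaw": -0.165},
    {"dx": 0.05, "dy": 0.026},
  ],
  grip_force=15,
)

```text
invalid input at $.moves[0]: expected keys jaw, dx, dy, dz, yaw
```

Call:
carry_out(
  moves=[
    {"dx": 0.05, "dy": 0.026},
    {"dx": 0.05, "dy": 0.026},
    {"dx": 0.05, "dy": 0.026},
    {"dx": 0.05, "dy": 0.026},
    {"dx": 0.05, "dy": 0.026},
    {"dx": 0.05, "dy": 0.026},
    {"dx": 0.05, "dy": 0.026},
    {"dx": 0.05, "dy": 0.026},
  ],
)

```text
invalid input at $.moves[0]: expected keys jaw, dx, dy, dz, yaw
```

Call:
carry_out(
  moves=[
    {"dx": 0.05, "dy": 0.026},
    {"dx": 0.05, "dy": 0.026},
    {"dx": 0.05, "dy": 0.026},
    {"dx": 0.02, "dy": 0.01},
    {"dx": 0},
    {"dx": 0},
  ],
)

```text
invalid input at $.moves[0]: expected keys jaw, dx, dy, dz, yaw
```

```bash
cat >> h.py <<'E'
def st():
    s=read_state();M=R.from_rotvec(s['orientation']).as_matrix()
    print('t',round(s['t'],2),s['tool_pos'].round(4),'a',round(np.arctan2(M[1,0],M[0,0]),4),'tilt',M[:,2].round(3),'op',round(s['opening'],4),'F',s['force'].round(1),'g',round(s['gripper_force'],1));return s,M
def togo(x,y,z,a=None):
    s,M=st();d=M.T@(np.array([x,y,z])-s['tool_pos']);a0=np.arctan2(M[1,0],M[0,0])
    print('go dxyz',d.round(4),'yaw',None if a is None else round(a0-a,4))
E
python3 - <<'E'
from h import *
snap('wrist','wrist1');togo(.5885,.1165,.012,1.571)
print(proj('wrist1',(.5885,.1165,.025)),proj('wrist1',(.58,-.0265,.059)),proj('wrist1',(.588,.264,.015)))
E
```

```text
t 0.15 [ 0.2433 -0.5479  0.1867] a 0.4178 tilt [-0.     0.001 -1.   ] op 0.093 F [ 0.5 -0.2  0.2] g 0.0
go dxyz [ 0.5851 -0.467   0.1755] yaw -1.1532
[  16.8 -135.4] [  58.2 -150.3] [ -23.3 -123.5]
```

View pics/wrist1.png

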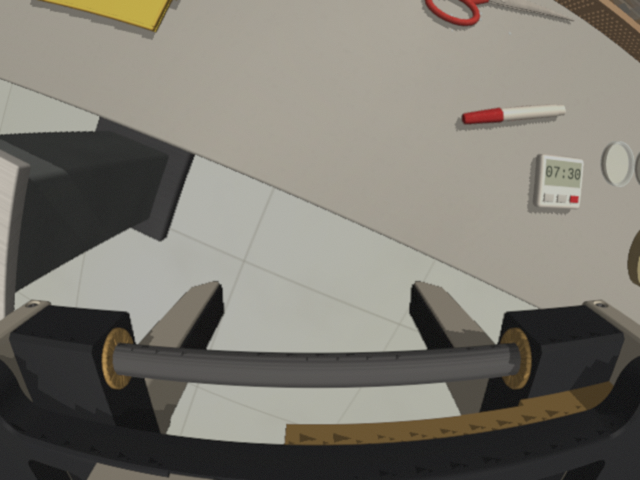

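The picture shows the arm still at the start, because every row needs all five keys. The fingertips appear at about (215,290) and (420,290), with the camera on the tool's +x side.

Call:
carry_out(
  moves=[
    {"jaw": 0.09, "dx": 0, "dy": 0, "dz": 0, "yaw": -0.165},
    {"jaw": 0.09, "dx": 0, "dy": 0, "dz": 0, "yaw": -0.165},
    {"jaw": 0.09, "dx": 0, "dy": 0, "dz": 0, "yaw": -0.165},
    {"jaw": 0.09, "dx": 0, "dy": 0, "dz": 0, "yaw": -0.165},
    {"jaw": 0.09, "dx": 0, "dy": 0, "dz": 0, "yaw": -0.165},
    {"jaw": 0.09, "dx": 0, "dy": 0, "dz": 0, "yaw": -0.165},
    {"jaw": 0.09, "dx": 0, "dy": 0, "dz": 0, "yaw": -0.163},
    {"jaw": 0.09, "dx": 0.05, "dy": 0.026, "dz": 0, "yaw": 0},
  ],
  grip_force=15,
)

```text
t: 1.15
tool_pos: [0.2681, -0.4994, 0.1865]
orientation: [-2.221, -2.22, 0.0]
force: [1.0, 0.3, -0.1]
opening: 0.0904
gripper_force: 0.0
```

Call:
carry_out(
  moves=[
    {"jaw": 0.09, "dx": 0.05, "dy": 0.026, "dz": 0, "yaw": 0},
    {"jaw": 0.09, "dx": 0.05, "dy": 0.026, "dz": 0, "yaw": 0},
    {"jaw": 0.09, "dx": 0.05, "dy": 0.026, "dz": 0, "yaw": 0},
    {"jaw": 0.09, "dx": 0.05, "dy": 0.026, "dz": 0, "yaw": 0},
    {"jaw": 0.09, "dx": 0.05, "dy": 0.026, "dz": 0, "yaw": 0},
    {"jaw": 0.09, "dx": 0.05, "dy": 0.026, "dz": 0, "yaw": 0},
    {"jaw": 0.09, "dx": 0.05, "dy": 0.026, "dz": 0, "yaw": 0},
    {"jaw": 0.09, "dx": 0.05, "dy": 0.026, "dz": 0, "yaw": 0},
  ],
)

```text
t: 2.15
tool_pos: [0.4779, -0.0966, 0.1875]
orientation: [2.221, 2.221, 0.0]
force: [0.1, -0.2, 1.4]
opening: 0.0898
gripper_force: 0.0
```

Call:
carry_out(
  moves=[
    {"jaw": 0.09, "dx": 0.05, "dy": 0.026, "dz": 0, "yaw": 0},
    {"jaw": 0.09, "dx": 0.05, "dy": 0.026, "dz": 0, "yaw": 0},
    {"jaw": 0.09, "dx": 0.05, "dy": 0.026, "dz": 0, "yaw": 0},
    {"jaw": 0.09, "dx": 0, "dy": 0, "dz": 0, "yaw": 0},
  ],
)

```text
t: 2.65
tool_pos: [0.5559, 0.0551, 0.1867]
orientation: [-2.215, -2.225, 0.0]
force: [-0.8, -0.3, -0.6]
opening: 0.0901
gripper_force: 0.0
```

Run:
```python
from h import *
snap('wrist','wrist2');togo(.5885,.1165,.012,1.571)
print(proj('wrist2',(.5885,.1165,.025)),proj('wrist2',(.58,-.0265,.059)),proj('wrist2',(.588,.264,.015)))
```

```text
t 2.7 [0.5554 0.0532 0.1868] a 1.574 tilt [-0.001 -0.    -1.   ] op 0.0899 F [-0.7 -1.1  1.7] g 0.0
go dxyz [0.0632 0.0336 0.1747] yaw 0.003
[352.2 156.8] [342.5 308.7] [351.1  14.1]
```

View pics/wrist2.png

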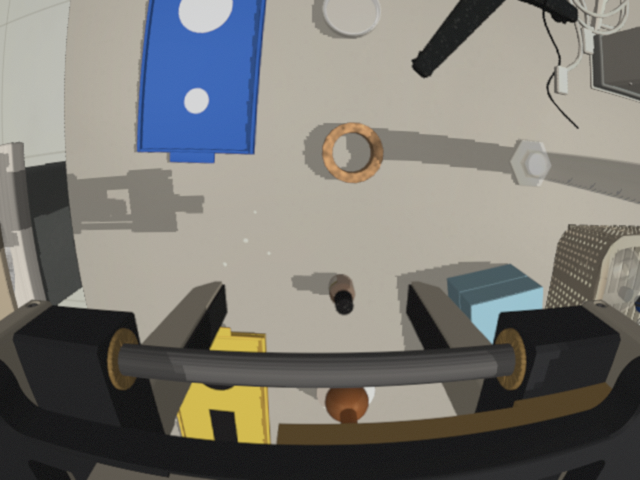

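The ring is at about (352,152), the vial cap at (344,303), the small white disc at (196,101), and the fingertips frame the gap between them.

Run:
```python
from h import *
for n,a in dict(ring=(352.5,152.5,.025),vial=(344,302,.059),D2=(196.5,101,.004),dish=(351,11,.015)).items():print(n,at('wrist2',*a))
snap('wrist','wrist3');st()
im=cv2.imread('pics/wrist3.png');h=cv2.cvtColor(im,cv2.COLOR_BGR2HSV)
m=cv2.inRange(h,(8,70,90),(22,255,255));m[220:]=0;m[:100]=0;m[:,:300]=0;m[:,400:]=0
c=max(cv2.findContours(m,0,1)[0],key=cv2.contourArea);(u,v),r=cv2.minEnclosingCircle(c);print(u,v,r,at('wrist3',u,v,.0125),at('wrist3',u,v,.025))
```

```text
ring [0.5888 0.1207 0.025 ]
vial [ 0.5812 -0.0193  0.059 ]
D2 [0.4287 0.1775 0.004 ]
dish [0.5879 0.2675 0.015 ]
t 2.75 [0.5551 0.052  0.1869] a 1.5724 tilt [-0.001 -0.    -1.   ] op 0.0901 F [-0.8 -0.6 -1.4] g 0.0
352.940185546875 149.7760772705078 30.69748878479004 [0.5898 0.121  0.0125] [0.5886 0.1213 0.025 ]
```

Call:
carry_out(
  moves=[
    {"jaw": 0.09, "dx": 0.033, "dy": 0.017, "dz": 0.03, "yaw": 0},
    {"jaw": 0.09, "dx": 0.034, "dy": 0.017, "dz": 0.03, "yaw": 0},
    {"jaw": 0.09, "dx": 0, "dy": 0, "dz": 0.04, "yaw": 0},
    {"jaw": 0.09, "dx": 0, "dy": 0, "dz": 0.02, "yaw": 0},
    {"jaw": 0.09, "dx": 0, "dy": 0, "dz": 0, "yaw": 0},
    {"jaw": 0.09, "dx": 0, "dy": 0, "dz": 0, "yaw": 0},
  ],
)

```text
t: 3.5
tool_pos: [0.5906, 0.1179, 0.0695]
orientation: [2.222, 2.219, 0.003]
force: [1.6, -0.3, 0.2]
opening: 0.09
gripper_force: 0.0
```

Run:
```python
from h import *
snap('wrist','wrist4');snap('top','top2');togo(.5885,.1185,.012,1.571)
im=cv2.imread('pics/wrist4.png')
print(proj('wrist4',(.5885,.1165,.025)),proj('wrist4',(.5885,.1205,.025)))
h=cv2.cvtColor(im,cv2.COLOR_BGR2HSV)
m=cv2.inRange(h,(8,70,90),(22,255,255));m[330:]=0;m[:,:200]=0;m[:,440:]=0
c=max(cv2.findContours(m,0,1)[0],key=cv2.contourArea);(u,v),r=cv2.minEnclosingCircle(c);print(u,v,r,at('wrist4',u,v,.025))
def tip():
    s,M=st();return s['tool_pos']
p=tip();print('tcp px top',proj('top2',p),proj('wrist4',p))
t=cv2.imread('pics/top2.png')
cv2.imwrite('pics/c4.png',np.hstack([cv2.resize(im,(480,360)),cv2.resize(t[180:300,210:310],(300,360),interpolation=cv2.INTER_CUBIC)]))
```

```text
t 3.6 [0.591  0.1183 0.0699] a 1.5701 tilt [ 0.003  0.    -1.   ] op 0.0902 F [-0.8  0.   0.3] g 0.0
go dxyz [ 0.0002 -0.0027  0.0579] yaw -0.0009
[315.2 255.6] [315.2 250. ]
316.0517272949219 245.77586364746094 44.06647872924805 [0.5891 0.1235 0.025 ]
t 3.6 [0.591  0.1183 0.0699] a 1.5701 tilt [ 0.003  0.    -1.   ] op 0.0902 F [-0.8  0.   0.3] g 0.0
tcp px top [280.2 216.4] [319.5 276.4]
```

View pics/c4.png

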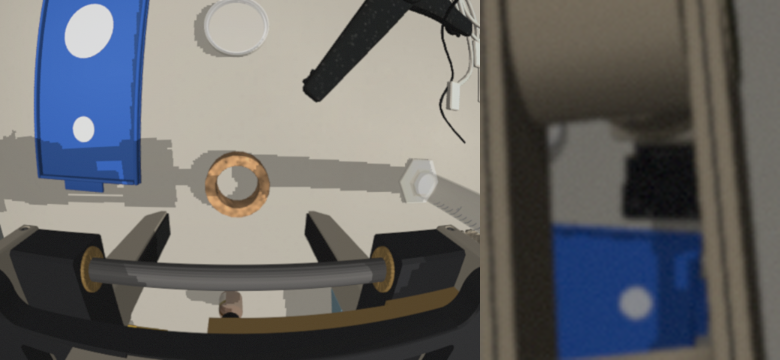

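The ring is at wrist pixel (316,246), and the fingertip corners are at about (222,283) and (411,283). I'll check the camera against the fingertips.

Run:
```python
from h import *
s,M=st()
for y in(-.045,.045):
  for x in(.0075,-.0075): print(y,x,proj('wrist4',s['tool_pos']+M@np.array([x,y,0])))
im=cv2.imread('pics/wrist4.png')
c=cv2.resize(im[200:350,190:450],None,fx=3,fy=3);cv2.imwrite('pics/c5.png',c)
```

```text
t 3.6 [0.591  0.1183 0.0699] a 1.5701 tilt [ 0.003  0.    -1.   ] op 0.0902 F [-0.8  0.   0.3] g 0.0
-0.045 0.0075 [240.7 263.7]
-0.045 -0.0075 [242.4 288. ]
0.045 0.0075 [398.2 263.6]
0.045 -0.0075 [396.4 287.8]
```

View pics/c5.png

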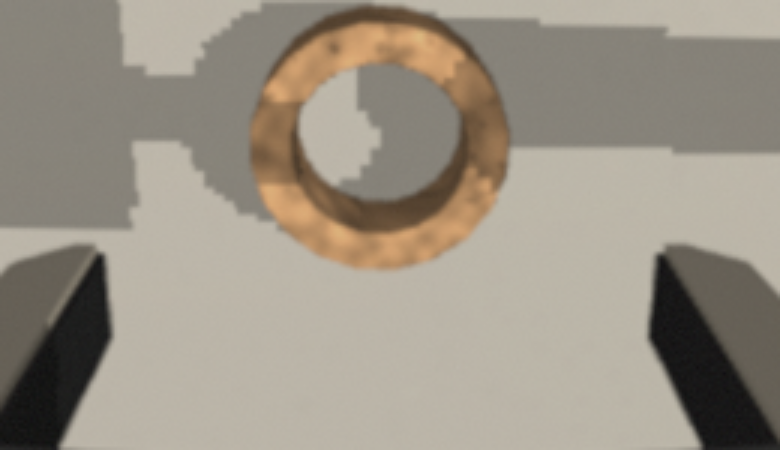

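Run:
```python
from h import *
from scipy.optimize import least_squares
d=np.load('pics/wrist4.npz')
s,M=st()
obs=[(224.3,285),(227.3,311.7),(409,285),(406.7,312.7)]
def f(p,w=None):
    r=[]
    for (sy,sx),o in zip([(-1,1),(-1,-1),(1,1),(1,-1)],obs):
        r+=list(proj('wrist4',s['tool_pos']+M@np.array([p[1]+sx*.0075,p[3]+sy*p[2],p[0]]))-o)
    return np.array(r)
o=least_squares(f,[-.01,0,.045,0],diff_step=1e-3,x_scale=[.01,.01,.01,.01]);print(o.x,o.fun.round(1))
for z in(0,-.01,-.019): 
    o=least_squares(lambda p:f([z,*p]),[0,.045,0],diff_step=1e-2,x_scale=.01);print(z,o.x,o.fun.round(1))
```

```text
t 3.6 [0.591  0.1183 0.0699] a 1.5701 tilt [ 0.003  0.    -1.   ] op 0.0902 F [-0.8  0.   0.3] g 0.0
[-0.01888813  0.          0.04847168  0.        ] [  3.1  -9.8   2.4 -10.5   2.9 -10.    2.8 -11.7]
0 [0.         0.05238281 0.        ] [  3.9 -21.4   2.9 -23.9   1.6 -21.5   1.9 -25.1]
-0.01 [0.        0.0507019 0.       ] [  2.8 -15.5   2.  -17.1   2.9 -15.7   3.  -18.3]
-0.019 [0.         0.04842773 0.        ] [  3.1  -9.7   2.4 -10.4   2.9  -9.9   2.8 -11.6]
```

```bash
sed -i "s/+K\[1,2\]\]).round(1)/+K[1,2]])/" h.py
python3 - <<'E'
from h import *
from scipy.optimize import least_squares
s,M=st()
obs=[(224.3,285),(227.3,311.7),(409,285),(406.7,312.7)]
def f(p):
    return np.concatenate([proj('wrist4',s['tool_pos']+M@np.array([p[1]+sx*.0075,p[2]+sy*p[3],p[0]]))-o for (sy,sx),o in zip([(-1,1),(-1,-1),(1,1),(1,-1)],obs)])
o=least_squares(f,[-.01,0,0,.045],x_scale=.01);print(o.x.round(4),o.fun.round(1))
for z in(-.01,-.02,-.03):
    o=least_squares(lambda p:f([z,*p]),[0,0,.045]);print(z,o.x.round(4),o.fun.round(1))
E
```

```text
t 3.6 [0.591  0.1183 0.0699] a 1.5701 tilt [ 0.003  0.    -1.   ] op 0.0902 F [-0.8  0.   0.3] g 0.0
[-0.0311 -0.0006 -0.0015  0.0457] [ 0.2  0.  -0.2  0.5  0.1 -0.  -0.2 -0.5]
-0.01 [-0.0101 -0.0016  0.0514] [ 0.3  1.5 -0.3 -1.  -0.   1.4 -0.  -2.1]
-0.02 [-0.0056 -0.0016  0.0487] [ 0.3  0.9 -0.3 -0.3  0.1  0.8 -0.1 -1.4]
-0.03 [-0.0011 -0.0016  0.046 ] [ 0.2  0.1 -0.2  0.4  0.1  0.  -0.2 -0.6]
```

The tip fit shows two things. The wrist camera agrees with the tool to about 1 mm. The open fingertips sit about 31 mm above the TCP, so the linkage raises them as it opens. I'll measure that rise at the openings I need.

Call:
carry_out(
  moves=[
    {"jaw": 0.06, "dx": 0, "dy": 0, "dz": 0, "yaw": 0},
    {"jaw": 0.06, "dx": 0, "dy": 0, "dz": 0, "yaw": 0},
    {"jaw": 0.06, "dx": 0, "dy": 0, "dz": 0, "yaw": 0},
    {"jaw": 0.06, "dx": 0, "dy": 0, "dz": 0, "yaw": 0},
  ],
)

```text
t: 4.1
tool_pos: [0.5894, 0.1187, 0.0675]
orientation: [-2.221, -2.222, 0.0]
force: [0.2, -0.1, -0.0]
opening: 0.0606
gripper_force: 0.0
```

Run:
```python
from h import *
snap('wrist','wrist5');st();im=cv2.imread('pics/wrist5.png');cv2.imwrite('pics/c6a.png',im[200:350,190:450])
```

```text
t 4.15 [0.5894 0.1187 0.0675] a 1.5709 tilt [-0. -0. -1.] op 0.0607 F [ 0.3  0.5 -0.5] g 0.0
```

Call:
carry_out(
  moves=[
    {"jaw": 0.025, "dx": 0, "dy": 0, "dz": 0, "yaw": 0},
    {"jaw": 0.025, "dx": 0, "dy": 0, "dz": 0, "yaw": 0},
    {"jaw": 0.025, "dx": 0, "dy": 0, "dz": 0, "yaw": 0},
    {"jaw": 0.025, "dx": 0, "dy": 0, "dz": 0, "yaw": 0},
    {"jaw": 0.025, "dx": 0, "dy": 0, "dz": 0, "yaw": 0},
  ],
)

```text
t: 4.78
tool_pos: [0.5895, 0.1186, 0.0675]
orientation: [-2.221, -2.221, -0.0]
force: [-0.1, 0.6, -1.2]
opening: 0.0254
gripper_force: 0.0
```

Run:
```python
from h import *
snap('wrist','wrist6');st();im=cv2.imread('pics/wrist6.png');a=cv2.imread('pics/c6a.png')
cv2.imwrite('pics/c6.png',cv2.resize(np.vstack([a[30:130],im[230:330,190:450]]),None,fx=3,fy=3))
```

```text
t 4.83 [0.5894 0.1186 0.0675] a 1.5708 tilt [-0. -0. -1.] op 0.0255 F [ 0.6  0.  -0.5] g 0.0
```

View pics/c6.png

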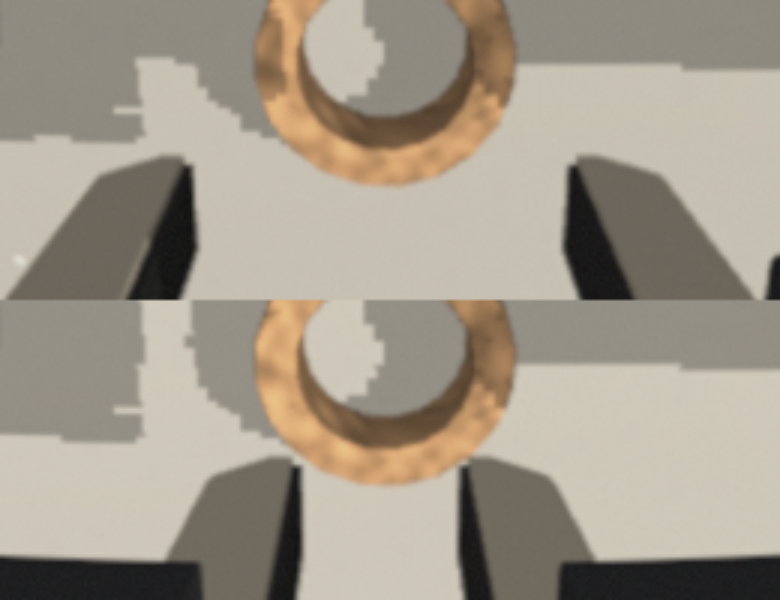

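Run:
```python
from h import *
for y in(.1185,.1215,.1235):
  c=np.array([.5885,y,.025])
  for dz in(0,-.01):
    print(y,dz,[proj('wrist6',c+[s*.03,0,dz]).round(1) for s in(-1,1)],[proj('wrist6',c+[0,s*.03,dz]).round(1) for s in(-1,1)])
d=np.load('pics/wrist6.npz');print(-d['V'][:3,:3].T@d['V'][:3,3])
```

```text
0.1185 0 [array([273.1, 254.7]), array([361. , 254.6])] [array([317.1, 295.2]), array([317.1, 211.2])]
0.1185 -0.01 [array([274.7, 250.4]), array([359.4, 250.4])] [array([317.1, 289.7]), array([317. , 208.5])]
0.1215 0 [array([273. , 250.4]), array([361.2, 250.4])] [array([317.1, 291.3]), array([317.1, 206.7])]
0.1215 -0.01 [array([274.6, 246.4]), array([359.5, 246.3])] [array([317.1, 285.9]), array([317. , 204.2])]
0.1235 0 [array([272.9, 247.6]), array([361.3, 247.6])] [array([317.1, 288.7]), array([317.1, 203.7])]
0.1235 -0.01 [array([274.5, 243.6]), array([359.6, 243.6])] [array([317.1, 283.4]), array([317. , 201.3])]
[0.58822476 0.19409035 0.2659883 ]
```

Run:
```python
from h import *
a=.4178;p=np.array([.2433,-.5479,.1867]);yt=np.array([np.sin(a),-np.cos(a),0])
for z in(0,.031):print(z,[proj('scene1',p+s*.055*yt+[0,0,z]).round(0) for s in(-1,1)])
```

```text
0 [array([286., 345.]), array([339., 375.])]
0.031 [array([285., 330.]), array([339., 360.])]
```

Run:
```python
from h import *
from scipy.optimize import least_squares
s,M=st()
for f_,obs in(('wrist5',[(253.3,285),(255.7,312.7),(380,285.7),(378,312.7)]),('wrist6',[(289.7,286),(290.5,312.7),(343.7,286),(343.2,312.7)])):
  def f(p):
    return np.concatenate([proj(f_,s['tool_pos']+M@np.array([p[1]+sx*.0075,p[2]+sy*p[3],p[0]]))-o for (sy,sx),o in zip([(-1,1),(-1,-1),(1,1),(1,-1)],obs)])
  o=least_squares(f,[-.01,0,0,.02],x_scale=.01);print(o.x.round(4),o.fun.round(1))
  for z in (-.015,-.02,-.025):
   o=least_squares(lambda p:f([z,*p]),[0,0,.02]);print(z,o.x.round(4),o.fun.round(1))
```

```text
t 4.83 [0.5894 0.1186 0.0675] a 1.5708 tilt [-0. -0. -1.] op 0.0255 F [ 0.6  0.  -0.5] g 0.0
[-0.0309 -0.0004 -0.0012  0.031 ] [ 0.3  0.4 -0.3  0.  -0.1 -0.4  0.1 -0. ]
-0.015 [-0.0075 -0.0012  0.0339] [ 0.4  1.5 -0.4 -1.2 -0.2  0.8  0.2 -1.2]
-0.02 [-0.0053 -0.0012  0.033 ] [ 0.3  1.2 -0.3 -0.8 -0.2  0.4  0.1 -0.9]
-0.025 [-0.003  -0.0012  0.0321] [ 0.3  0.8 -0.3 -0.4 -0.1  0.1  0.1 -0.5]
[-0.0254 -0.0028 -0.0012  0.0136] [ 0.   0.  -0.   0.   0.1 -0.  -0.1 -0. ]
-0.015 [-0.0075 -0.0012  0.0144] [ 0.   0.7 -0.  -0.8  0.1  0.7 -0.1 -0.8]
-0.02 [-0.0053 -0.0012  0.014 ] [ 0.   0.4 -0.  -0.4  0.1  0.4 -0.1 -0.4]
-0.025 [-0.003  -0.0012  0.0136] [ 0.   0.  -0.  -0.   0.1  0.  -0.1 -0. ]
```

Call:
carry_out(
  moves=[
    {"jaw": 0.09, "dx": 0.003, "dy": 0, "dz": 0, "yaw": 0},
    {"jaw": 0.09, "dx": 0, "dy": 0, "dz": 0, "yaw": 0},
    {"jaw": 0.09, "dx": 0, "dy": 0, "dz": 0, "yaw": 0},
    {"jaw": 0.09, "dx": 0, "dy": 0, "dz": 0, "yaw": 0},
    {"jaw": 0.09, "dx": 0, "dy": 0, "dz": 0.03, "yaw": 0},
    {"jaw": 0.09, "dx": 0, "dy": 0, "dz": 0.02, "yaw": 0},
    {"jaw": 0.09, "dx": 0, "dy": 0, "dz": 0.0055, "yaw": 0},
    {"jaw": 0.09, "dx": 0, "dy": 0, "dz": 0, "yaw": 0},
  ],
)

```text
t: 5.82
tool_pos: [0.5892, 0.1216, 0.0118]
orientation: [-2.221, -2.221, 0.001]
force: [-0.0, -0.6, -0.6]
opening: 0.0897
gripper_force: 0.0
```

Call:
carry_out(
  moves=[
    {"jaw": 0.05, "dx": 0, "dy": 0, "dz": 0, "yaw": 0},
    {"jaw": 0.05, "dx": 0, "dy": 0, "dz": 0, "yaw": 0},
    {"jaw": 0.05, "dx": 0, "dy": 0, "dz": 0, "yaw": 0},
    {"jaw": 0.05, "dx": 0, "dy": 0, "dz": 0, "yaw": 0},
    {"jaw": 0.05, "dx": 0, "dy": 0, "dz": 0, "yaw": 0},
  ],
)

```text
t: 6.45
tool_pos: [0.5895, 0.1216, 0.0121]
orientation: [-2.221, -2.221, -0.0]
force: [-0.4, -0.6, 0.5]
opening: 0.0504
gripper_force: 0.0
```

Run:
```python
from h import *
im=snap('wrist','wrist7');snap('scene','scene2');st()
s=cv2.imread('pics/scene2.png')
p=proj('scene2',(.589,.1215,.05)).astype(int);print(p)
c=cv2.resize(s[max(0,p[1]-60):p[1]+60,p[0]-70:p[0]+70],(420,360))
cv2.imwrite('pics/c7.png',np.hstack([cv2.resize(im[160:350,190:390,::-1],(379,360)),c]))
```

```text
t 6.55 [0.5894 0.1216 0.012 ] a 1.5708 tilt [-0. -0. -1.] op 0.0501 F [ 0.6  1.3 -0.2] g 0.0
[312 208]
```

View pics/c7.png

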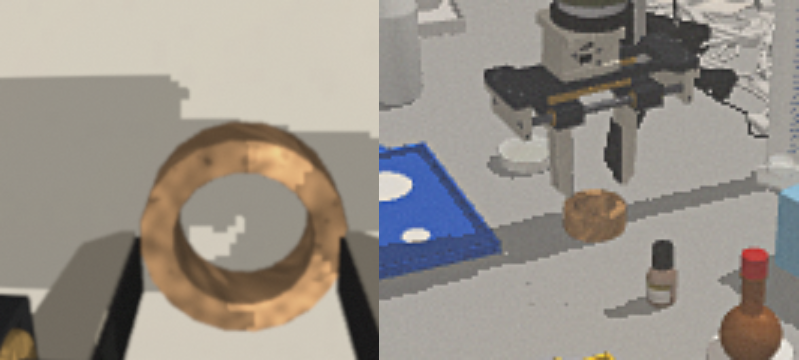

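The scene view confirms it: the tips are at about z 0.04, well above the ring, so the real tips lie about 29 mm above the nominal TCP. I'll open and go lower, watching the force.

Call:
carry_out(
  moves=[
    {"jaw": 0.085, "dx": 0, "dy": 0, "dz": 0, "yaw": 0},
    {"jaw": 0.085, "dx": 0, "dy": 0, "dz": 0, "yaw": 0},
    {"jaw": 0.085, "dx": 0, "dy": 0, "dz": 0, "yaw": 0},
    {"jaw": 0.085, "dx": 0, "dy": 0, "dz": 0.01, "yaw": 0},
    {"jaw": 0.085, "dx": 0, "dy": 0, "dz": 0.01, "yaw": 0},
    {"jaw": 0.085, "dx": 0, "dy": 0, "dz": 0.005, "yaw": 0},
    {"jaw": 0.085, "dx": 0, "dy": 0, "dz": 0, "yaw": 0},
  ],
)

```text
t: 7.42
tool_pos: [0.5887, 0.1215, -0.014]
orientation: [-2.221, -2.221, 0.002]
force: [0.0, -0.0, -0.2]
opening: 0.085
gripper_force: 0.0
```

Call:
carry_out(
  moves=[
    {"jaw": 0.05, "dx": 0, "dy": 0, "dz": 0, "yaw": 0},
    {"jaw": 0.05, "dx": 0, "dy": 0, "dz": 0, "yaw": 0},
    {"jaw": 0.05, "dx": 0, "dy": 0, "dz": 0, "yaw": 0},
    {"jaw": 0.05, "dx": 0, "dy": 0, "dz": 0, "yaw": 0},
    {"jaw": 0.05, "dx": 0, "dy": 0, "dz": 0, "yaw": 0},
  ],
)

```text
t: 8.05
tool_pos: [0.5898, 0.1216, -0.0126]
orientation: [2.221, 2.221, 0.001]
force: [0.1, -0.0, 2.3]
opening: 0.0594
gripper_force: 15.0
```

Call:
carry_out(
  moves=[
    {"jaw": 0.05, "dx": 0, "dy": 0, "dz": -0.02, "yaw": 0},
    {"jaw": 0.05, "dx": 0, "dy": 0, "dz": -0.04, "yaw": 0},
    {"jaw": 0.05, "dx": 0.02, "dy": -0.05, "dz": 0, "yaw": 0},
    {"jaw": 0.05, "dx": 0.03, "dy": -0.05, "dz": 0, "yaw": 0},
    {"jaw": 0.05, "dx": 0.03, "dy": -0.05, "dz": 0, "yaw": 0},
    {"jaw": 0.05, "dx": 0, "dy": -0.004, "dz": 0, "yaw": 0},
    {"jaw": 0.05, "dx": 0, "dy": 0, "dz": 0, "yaw": 0},
    {"jaw": 0.05, "dx": 0, "dy": 0, "dz": 0, "yaw": 0},
  ],
)

```text
t: 9.05
tool_pos: [0.437, 0.2013, 0.0479]
orientation: [2.222, 2.22, 0.002]
force: [-0.1, -0.2, -1.9]
opening: 0.06
gripper_force: 15.0
```

Run:
```python
from h import *
im=snap('wrist','wrist8');st()
print(proj('wrist8',(.4362,.2801,.004)))
h=cv2.cvtColor(im,cv2.COLOR_RGB2HSV)
bl=cv2.inRange(h,(100,120,40),(125,255,255));wh=cv2.inRange(h,(0,0,150),(180,60,255))
for c,z in [(c,.004) for c in cv2.findContours(wh,0,1)[0] if cv2.contourArea(c)>300]:
    (u,v),ax,an=cv2.fitEllipse(c); print((round(u,1),round(v,1)),ax,at('wrist8',u,v,z))
cv2.imwrite('pics/c8.png',im[:,:,::-1])
```

```text
t 9.1 [0.4368 0.2012 0.0477] a 1.5696 tilt [ 0.001  0.    -1.   ] op 0.0599 F [ 0.5 -1.1 -1.2] g 15.0
[317.16850548 136.60233477]
(316.3, 404.7) (38.3831901550293, 248.2781524658203) [0.4353 0.0695 0.004 ]
(9.8, 302.0) (23.046253204345703, 32.48448181152344) [0.1429 0.1512 0.004 ]
(306.5, 285.8) (35.460899353027344, 37.78477478027344) [0.4286 0.1778 0.004 ]
(316.3, 132.6) (91.27063751220703, 92.85868072509766) [0.4357 0.2827 0.004 ]
(338.1, 156.1) (338.7038269042969, 756.5109252929688) [0.4497 0.2674 0.004 ]
```

View pics/c8.png

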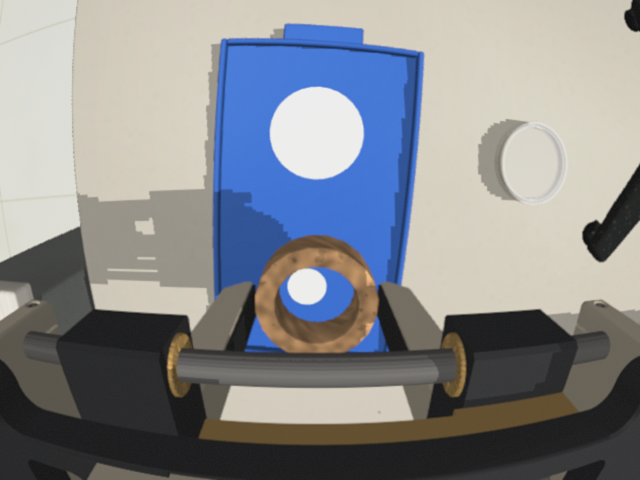

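Large white disc at (316,133), small at (306,286), and the ring is held level with its bottom edge at v≈355. Next: where the ring sits relative to the TCP.

Run:
```python
from h import *
for y in(.1975,.2,.2025):
  c=np.array([.4365,y,.0853]);print(y,[proj('wrist8',c+np.array(d)).round(1) for d in([0,-.03,0],[-.03,0,0],[.03,0,0],[0,-.02,0],[0,.02,0])])
im=cv2.imread('pics/wrist8.png');h=cv2.cvtColor(im,cv2.COLOR_BGR2HSV)
m=cv2.inRange(h,(8,70,60),(22,255,255));m[375:]=0;m[:,:250]=0;m[:,390:]=0
ys,xs=np.nonzero(m);k=(abs(xs-317)<3);print('bottom',ys[k].max(),'u',np.percentile(xs,[0.2,99.8]))
g=np.sort(np.unique(ys[k]));print(g)
```

```text
0.1975 [array([318.4, 363.2]), array([256.5, 311.2]), array([380.3, 310.9]), array([318.5, 347. ]), array([318.5, 272.7])]
0.2 [array([318.4, 359.3]), array([256.2, 306.5]), array([380.7, 306.2]), array([318.5, 342.8]), array([318.5, 267.6])]
0.2025 [array([318.4, 355.2]), array([255.9, 301.9]), array([381. , 301.6]), array([318.5, 338.5]), array([318.5, 262.5])]
bottom 353 u [255. 377.]
[236 237 238 239 240 241 242 243 244 245 246 247 248 249 250 251 252 253
 254 255 256 257 258 259 260 261 262 263 264 265 323 324 325 326 327 328
 329 330 331 332 333 334 335 336 337 338 339 340 341 342 343 344 345 346
 347 348 349 350 351 352 353]
```

Call:
carry_out(
  moves=[
    {"jaw": 0.05, "dx": 0.04, "dy": 0, "dz": 0, "yaw": 0},
    {"jaw": 0.05, "dx": 0.0415, "dy": 0, "dz": 0, "yaw": 0},
    {"jaw": 0.05, "dx": 0, "dy": 0, "dz": 0, "yaw": 0},
    {"jaw": 0.05, "dx": 0, "dy": 0, "dz": 0.025, "yaw": 0},
    {"jaw": 0.05, "dx": 0, "dy": 0, "dz": 0.02, "yaw": 0},
    {"jaw": 0.05, "dx": 0, "dy": 0, "dz": 0.008, "yaw": 0},
    {"jaw": 0.05, "dx": 0, "dy": 0, "dz": 0.002, "yaw": 0},
    {"jaw": 0.05, "dx": 0, "dy": 0, "dz": 0, "yaw": 0},
  ],
)

```text
t: 10.1
tool_pos: [0.4362, 0.2831, -0.0073]
orientation: [2.222, 2.221, 0.001]
force: [0.2, -0.4, 0.7]
opening: 0.0593
gripper_force: 15.0
```

```bash
python3 -c "
from h import *
togo(.437,.2827,-.0086,1.571)"
```

```text
t 10.1 [ 0.4362  0.2831 -0.0073] a 1.5704 tilt [ 0.001  0.    -1.   ] op 0.0593 F [ 0.2 -0.4  0.7] g 15.0
go dxyz [-0.0004  0.0008  0.0013] yaw -0.0006
```

Call:
carry_out(
  moves=[
    {"jaw": 0.05, "dx": 0, "dy": 0.0008, "dz": 0.001, "yaw": 0},
    {"jaw": 0.075, "dx": 0, "dy": 0, "dz": 0, "yaw": 0},
    {"jaw": 0.085, "dx": 0, "dy": 0, "dz": 0, "yaw": 0},
    {"jaw": 0.085, "dx": 0, "dy": 0, "dz": -0.04, "yaw": 0},
    {"jaw": 0.085, "dx": 0, "dy": 0, "dz": -0.06, "yaw": 0},
    {"jaw": 0.085, "dx": -0.04, "dy": 0, "dz": -0.02, "yaw": 0},
    {"jaw": 0.085, "dx": -0.04, "dy": 0, "dz": 0, "yaw": 0},
    {"jaw": 0.085, "dx": 0, "dy": 0, "dz": 0, "yaw": 0},
  ],
)

```text
t: 11.1
tool_pos: [0.4367, 0.2014, 0.1117]
orientation: [2.224, 2.218, 0.001]
force: [0.8, 0.1, -0.5]
opening: 0.085
gripper_force: 0.0
```

Run:
```python
from h import *
im=snap('wrist','wrist9');st()
h=cv2.cvtColor(im,cv2.COLOR_RGB2HSV)
wh=cv2.inRange(h,(0,0,150),(180,60,255))
m=cv2.inRange(h,(8,70,60),(22,255,255));m[300:]=0
c=max(cv2.findContours(m,0,1)[0],key=cv2.contourArea)
print(cv2.fitEllipse(c),cv2.boundingRect(c))
hol=cv2.bitwise_not(m);n,l,stt,cen=cv2.connectedComponentsWithStats(hol)
print(stt[1:][stt[1:,4]>200],cen[1:][stt[1:,4]>200])
q=np.array([.4357,.2827,.029]);print('pred',proj('wrist9',q),[proj('wrist9',q+np.array(d)).round(1) for d in([-.03,0,0],[.03,0,0],[0,-.03,0],[0,.03,0])])
```

```text
t 11.15 [0.4365 0.2025 0.1114] a 1.5687 tilt [ 0.001  0.001 -1.   ] op 0.0852 F [-0.6  0.7  0.1] g 0.0
((316.1327209472656, 134.2330322265625), (75.94364929199219, 77.2521743774414), 86.87722778320312) (278, 96, 78, 77)
[[     0      0    640    480 302483]
 [   291    110     51     50   2014]] [[319.55253684 241.14165755]
 [316.12611718 134.5387289 ]]
pred [316.5126449  134.00893179] [array([276.4, 134.5]), array([356.6, 134.3]), array([316.6, 173.6]), array([316.4,  94.6])]
```

Call:
carry_out(
  moves=[
    {"jaw": 0.085, "dx": -0.053, "dy": 0.019, "dz": 0, "yaw": 0},
    {"jaw": 0.085, "dx": -0.053, "dy": 0.019, "dz": 0, "yaw": 0},
    {"jaw": 0.085, "dx": -0.053, "dy": 0.019, "dz": 0, "yaw": 0},
    {"jaw": 0.085, "dx": -0.053, "dy": 0.019, "dz": 0, "yaw": 0},
    {"jaw": 0.085, "dx": -0.053, "dy": 0.019, "dz": 0, "yaw": 0},
    {"jaw": 0.085, "dx": -0.053, "dy": 0.019, "dz": 0, "yaw": 0},
    {"jaw": 0.085, "dx": -0.053, "dy": 0.019, "dz": 0, "yaw": 0},
    {"jaw": 0.085, "dx": -0.053, "dy": 0.019, "dz": 0, "yaw": 0},
  ],
)

```text
t: 12.15
tool_pos: [0.5894, -0.2215, 0.1105]
orientation: [-2.22, -2.222, -0.001]
force: [-0.1, 0.1, 0.3]
opening: 0.085
gripper_force: 0.0
```

Call:
carry_out(
  moves=[
    {"jaw": 0.06, "dx": 0, "dy": 0, "dz": 0, "yaw": 0},
    {"jaw": 0.06, "dx": 0, "dy": 0, "dz": 0, "yaw": 0},
    {"jaw": 0.06, "dx": 0, "dy": 0, "dz": 0, "yaw": 0},
  ],
)

```text
t: 12.52
tool_pos: [0.5884, -0.2191, 0.1109]
orientation: [-2.219, -2.223, -0.0]
force: [0.2, -0.5, -0.5]
opening: 0.0615
gripper_force: 0.0
```

Run:
```python
from h import *
im=snap('wrist','wrist10');st()
h=cv2.cvtColor(im,cv2.COLOR_RGB2HSV)
m=cv2.inRange(h,(0,150,90),(5,255,255))
for c in cv2.findContours(m,0,1)[0]:
    if cv2.contourArea(c)>150: print(cv2.minEnclosingCircle(c),cv2.boundingRect(c))
for y in(-.16,-.157): print(proj('wrist10',(.5904,y,.119)),proj('wrist10',(.5904,y,.101)))
```

```text
t 12.57 [ 0.5884 -0.2192  0.1112] a 1.5726 tilt [ 0.  0. -1.] op 0.0608 F [ 0.1 -0.2 -0.4] g 0.0
((323.6189270019531, 167.57611083984375), 21.088285446166992) (303, 147, 42, 42)
[323.23551481 173.58229595] [322.67653285 170.85935472]
[323.25711283 167.76279216] [322.69472985 165.53708641]
```

View pics/wrist10.png

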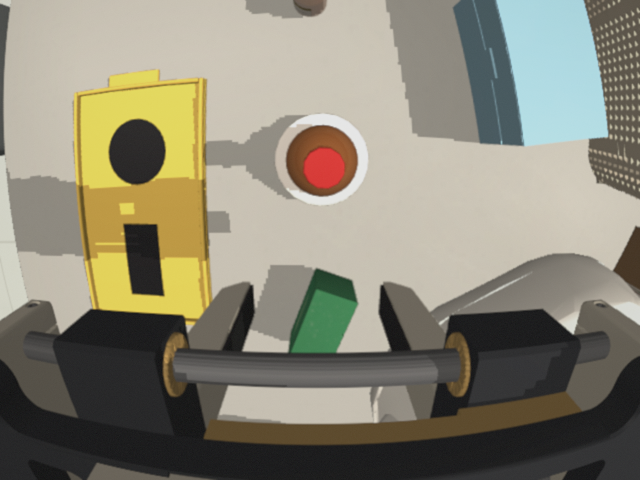

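The flask's stopper is at (324,168) in its white stand, putting it at (0.5905, -0.157); the carton is in front of it at about (322,315).

Call:
carry_out(
  moves=[
    {"jaw": 0.06, "dx": 0.032, "dy": 0.003, "dz": 0, "yaw": 0},
    {"jaw": 0.06, "dx": 0.031, "dy": 0, "dz": 0, "yaw": 0},
    {"jaw": 0.06, "dx": 0, "dy": 0, "dz": 0, "yaw": 0},
    {"jaw": 0.06, "dx": 0, "dy": 0, "dz": 0.02, "yaw": 0},
    {"jaw": 0.06, "dx": 0, "dy": 0, "dz": 0.015, "yaw": 0},
    {"jaw": 0.06, "dx": 0, "dy": 0, "dz": 0, "yaw": 0},
  ],
  grip_force=20,
)

```text
t: 13.32
tool_pos: [0.5891, -0.1579, 0.0729]
orientation: [-2.219, -2.217, 0.003]
force: [-0.4, 0.7, 0.5]
opening: 0.06
gripper_force: 0.0
```

Run:
```python
from h import *
togo(.5917,-.1565,.075,1.571)
snap('wrist','wrist11');im=cv2.imread('pics/wrist11.png')
snap('scene','scene3');s=cv2.imread('pics/scene3.png');p=proj('scene3',(.59,-.157,.1)).astype(int)
cv2.imwrite('pics/c11.png',np.hstack([cv2.resize(im[200:380,220:420],(400,360)),cv2.resize(s[p[1]-45:p[1]+45,p[0]-45:p[0]+45],(360,360))]))
```

```text
t 13.32 [ 0.5891 -0.1579  0.0729] a 1.5699 tilt [-0.005  0.002 -1.   ] op 0.06 F [-0.4  0.7  0.5] g 0.0
go dxyz [ 0.0014  0.0026 -0.0021] yaw -0.0011
```

View pics/c11.png

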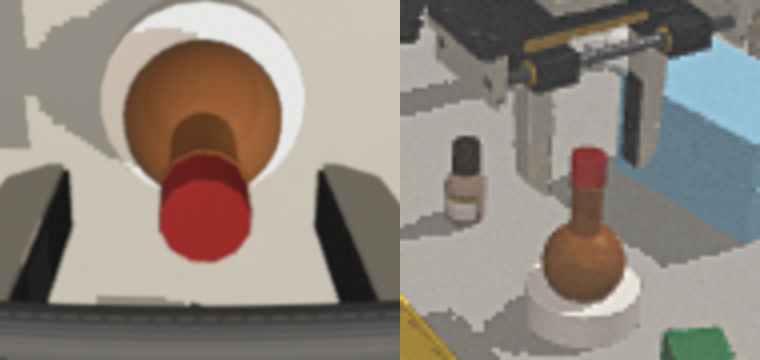

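Call:
carry_out(
  moves=[
    {"jaw": 0.06, "dx": 0.001, "dy": 0.002, "dz": 0, "yaw": 0},
    {"jaw": 0.06, "dx": 0, "dy": 0, "dz": 0, "yaw": 0},
    {"jaw": 0.06, "dx": 0, "dy": 0, "dz": 0, "yaw": 0},
  ],
)

```text
t: 13.8
tool_pos: [0.5936, -0.157, 0.0765]
orientation: [2.221, 2.221, 0.0]
force: [-0.1, 0.6, 1.0]
opening: 0.0602
gripper_force: 0.0
```

Run:
```python
from h import *
print(proj('wrist11',(.5905,-.157,.119)))
togo(.5917,-.1565,.075,1.571)
```

```text
[321.98363509 310.85719785]
t 13.8 [ 0.5936 -0.157   0.0765] a 1.5708 tilt [ 0.001 -0.    -1.   ] op 0.0602 F [-0.1  0.6  1. ] g 0.0
go dxyz [ 0.0005 -0.0019  0.0015] yaw -0.0002
```

Prediction matches the picture. Next I'll correct the offset, close, and lift gently.

Call:
carry_out(
  moves=[
    {"jaw": 0.06, "dx": 0, "dy": -0.002, "dz": 0.0015, "yaw": 0},
    {"jaw": 0.012, "dx": 0, "dy": 0, "dz": 0, "yaw": 0},
    {"jaw": 0.012, "dx": 0, "dy": 0, "dz": 0, "yaw": 0},
    {"jaw": 0.012, "dx": 0, "dy": 0, "dz": 0, "yaw": 0},
    {"jaw": 0.012, "dx": 0, "dy": 0, "dz": 0, "yaw": 0},
    {"jaw": 0.012, "dx": 0, "dy": 0, "dz": 0, "yaw": 0},
    {"jaw": 0.012, "dx": 0, "dy": 0, "dz": 0, "yaw": 0},
  ],
)

```text
t: 14.68
tool_pos: [0.5913, -0.1569, 0.0745]
orientation: [2.221, 2.221, 0.0]
force: [1.0, 0.6, 0.2]
opening: 0.0215
gripper_force: 20.0
```

Call:
carry_out(
  moves=[
    {"jaw": 0.012, "dx": 0, "dy": 0, "dz": -0.01, "yaw": 0},
    {"jaw": 0.012, "dx": 0, "dy": 0, "dz": -0.02, "yaw": 0},
    {"jaw": 0.012, "dx": 0, "dy": 0, "dz": -0.03, "yaw": 0},
    {"jaw": 0.012, "dx": 0, "dy": 0, "dz": -0.02, "yaw": 0},
    {"jaw": 0.012, "dx": 0, "dy": 0, "dz": 0, "yaw": 0},
  ],
)

```text
t: 15.3
tool_pos: [0.593, -0.1575, 0.1578]
orientation: [2.218, 2.218, 0.003]
force: [-0.8, 0.2, -1.6]
opening: 0.0211
gripper_force: 20.0
```

Run:
```python
from h import *
st();im=snap('wrist','wrist12')
h=cv2.cvtColor(im,cv2.COLOR_RGB2HSV)
m=cv2.inRange(h,(4,90,40),(20,255,255));m[345:]=0;m[:,:250]=0;m[:,390:]=0
for c in cv2.findContours(m,0,1)[0]:
    if cv2.contourArea(c)>300: print('amber',cv2.minEnclosingCircle(c),cv2.boundingRect(c))
# ball centre expected: TCP lift 0.08
s,M=st();p=s['tool_pos'];b=np.array([p[0]-.0012,p[1],p[2]-.075+.042]);print('ball pred',proj('wrist12',b),371.6*.026/np.linalg.norm(b+0-(-np.load('pics/wrist12.npz')['V'][:3,:3].T@np.load('pics/wrist12.npz')['V'][:3,3])))
```

```text
t 15.3 [ 0.593  -0.1575  0.1578] a 1.5709 tilt [ 0.005 -0.002 -1.   ] op 0.0211 F [-0.8  0.2 -1.6] g 20.0
amber ((315.81719970703125, 260.7715148925781), 40.59050750732422) (279, 221, 77, 75)
t 15.35 [ 0.592  -0.1572  0.1557] a 1.5708 tilt [ 0.002 -0.001 -1.   ] op 0.0212 F [-0.9 -0.1 -1.4] g 20.0
ball pred [314.91740361 257.39022531] 39.39340155344162
```

Call:
carry_out(
  moves=[
    {"jaw": 0.012, "dx": 0.02, "dy": -0.007, "dz": 0, "yaw": 0},
    {"jaw": 0.012, "dx": 0.03, "dy": -0.0105, "dz": 0, "yaw": 0},
    {"jaw": 0.012, "dx": 0.04, "dy": -0.014, "dz": 0, "yaw": 0},
    {"jaw": 0.012, "dx": 0.04, "dy": -0.014, "dz": 0, "yaw": 0},
    {"jaw": 0.012, "dx": 0.04, "dy": -0.014, "dz": 0, "yaw": 0},
    {"jaw": 0.012, "dx": 0.04, "dy": -0.014, "dz": 0, "yaw": 0},
    {"jaw": 0.012, "dx": 0.04, "dy": -0.014, "dz": 0, "yaw": 0},
    {"jaw": 0.012, "dx": 0.04, "dy": -0.014, "dz": 0, "yaw": 0},
  ],
)

```text
t: 16.35
tool_pos: [0.4875, 0.135, 0.153]
orientation: [-2.22, -2.221, 0.003]
force: [0.4, -0.2, -1.7]
opening: 0.0211
gripper_force: 20.0
```

Call:
carry_out(
  moves=[
    {"jaw": 0.012, "dx": 0.04, "dy": -0.014, "dz": 0, "yaw": 0},
    {"jaw": 0.012, "dx": 0.04, "dy": -0.014, "dz": 0, "yaw": 0},
    {"jaw": 0.012, "dx": 0.035, "dy": -0.0125, "dz": 0, "yaw": 0},
    {"jaw": 0.012, "dx": 0.02, "dy": -0.007, "dz": 0, "yaw": 0},
    {"jaw": 0.012, "dx": 0.015, "dy": -0.0055, "dz": 0, "yaw": 0},
    {"jaw": 0.012, "dx": 0, "dy": 0, "dz": 0, "yaw": 0},
    {"jaw": 0.012, "dx": 0, "dy": 0, "dz": 0, "yaw": 0},
  ],
)

```text
t: 17.23
tool_pos: [0.4367, 0.2825, 0.1542]
orientation: [2.222, 2.221, -0.001]
force: [-1.0, -0.1, -2.0]
opening: 0.021
gripper_force: 20.0
```

Run:
```python
from h import *
im=snap('wrist','wrist13');togo(.4367,.2823,.079,1.5708)
h=cv2.cvtColor(im,cv2.COLOR_RGB2HSV)
m=cv2.inRange(h,(4,90,40),(20,255,255));m[345:]=0;m[:,:240]=0;m[:,400:]=0
for c in cv2.findContours(m,0,1)[0]:
    if cv2.contourArea(c)>300: print('amber',cv2.minEnclosingCircle(c),cv2.boundingRect(c))
```

```text
t 17.27 [0.4369 0.2824 0.1543] a 1.5701 tilt [-0. -0. -1.] op 0.0216 F [ 0.  -0.6 -1.8] g 20.0
go dxyz [-0.0001 -0.0002  0.0753] yaw -0.0007
amber ((315.41973876953125, 245.88815307617188), 53.57973861694336) (279, 193, 77, 103)
```

Call:
carry_out(
  moves=[
    {"jaw": 0.012, "dx": 0, "dy": 0, "dz": 0.015, "yaw": 0},
    {"jaw": 0.012, "dx": 0, "dy": 0, "dz": 0.02, "yaw": 0},
    {"jaw": 0.012, "dx": 0, "dy": 0, "dz": 0.015, "yaw": 0},
    {"jaw": 0.012, "dx": 0, "dy": 0, "dz": 0.012, "yaw": 0},
    {"jaw": 0.012, "dx": 0, "dy": 0, "dz": 0.008, "yaw": 0},
    {"jaw": 0.012, "dx": 0, "dy": 0, "dz": 0.003, "yaw": 0},
    {"jaw": 0.012, "dx": 0, "dy": 0, "dz": 0.002, "yaw": 0},
    {"jaw": 0.012, "dx": 0, "dy": 0, "dz": 0, "yaw": 0},
  ],
)

```text
t: 18.27
tool_pos: [0.437, 0.2833, 0.0799]
orientation: [2.221, 2.221, 0.001]
force: [-0.2, 1.2, -0.7]
opening: 0.0212
gripper_force: 20.0
```

```bash
python3 -c "
from h import *
togo(.4367,.2823,.0785,1.5708)"
```

```text
t 18.27 [0.437  0.2833 0.0799] a 1.5708 tilt [ 0.001  0.    -1.   ] op 0.0212 F [-0.2  1.2 -0.7] g 20.0
go dxyz [-0.001  -0.0003  0.0014] yaw 0.0
```

Call:
carry_out(
  moves=[
    {"jaw": 0.012, "dx": -0.0005, "dy": 0, "dz": 0.0012, "yaw": 0},
    {"jaw": 0.012, "dx": 0, "dy": 0, "dz": 0.0006, "yaw": 0},
    {"jaw": 0.012, "dx": 0, "dy": 0, "dz": 0, "yaw": 0},
    {"jaw": 0.012, "dx": 0, "dy": 0, "dz": 0, "yaw": 0},
  ],
  grip_force=8,
)

```text
t: 18.77
tool_pos: [0.4371, 0.2829, 0.0783]
orientation: [2.221, 2.221, 0.001]
force: [-0.6, -0.4, 5.8]
opening: 0.0214
gripper_force: 8.0
```

Call:
carry_out(
  moves=[
    {"jaw": 0.03, "dx": 0, "dy": 0, "dz": 0, "yaw": 0},
    {"jaw": 0.05, "dx": 0, "dy": 0, "dz": 0, "yaw": 0},
    {"jaw": 0.05, "dx": 0, "dy": 0, "dz": 0, "yaw": 0},
    {"jaw": 0.05, "dx": 0, "dy": 0, "dz": -0.02, "yaw": 0},
    {"jaw": 0.05, "dx": 0, "dy": 0, "dz": -0.04, "yaw": 0},
    {"jaw": 0.05, "dx": -0.04, "dy": 0, "dz": -0.02, "yaw": 0},
    {"jaw": 0.05, "dx": -0.04, "dy": 0, "dz": 0, "yaw": 0},
    {"jaw": 0.05, "dx": 0, "dy": 0, "dz": 0, "yaw": 0},
  ],
)

```text
t: 19.77
tool_pos: [0.4371, 0.2008, 0.158]
orientation: [2.224, 2.218, 0.001]
force: [-0.3, 0.4, -0.4]
opening: 0.0502
gripper_force: 0.0
```

Run:
```python
from h import *
im=snap('wrist','wrist14');st()
h=cv2.cvtColor(im,cv2.COLOR_RGB2HSV)
m=cv2.inRange(h,(0,150,80),(5,255,255))
for c in cv2.findContours(m,0,1)[0]:
    if cv2.contourArea(c)>200: print('stopper',cv2.minEnclosingCircle(c),cv2.boundingRect(c))
m=cv2.inRange(h,(8,70,60),(22,255,255));m[300:]=0
for c in cv2.findContours(m,0,1)[0]:
    if cv2.contourArea(c)>300: print('cork',cv2.boundingRect(c))
print('pred stopper',proj('wrist14',(.4355,.2823,.123)),'pred ring',[proj('wrist14',np.array([.4355,.2823,.029])+d).round(1) for d in ([-.03,0,0],[.03,0,0],[0,-.03,0],[0,.03,0])])
```

```text
t 19.82 [0.4369 0.2019 0.1578] a 1.5686 tilt [ 0.  0. -1.] op 0.0499 F [-1.6  0.9  0. ] g 0.0
stopper ((313.9869384765625, 132.4365692138672), 17.35677719116211) (297, 116, 35, 33)
cork (283, 102, 67, 66)
pred stopper [315.61151919 132.07768704] pred ring [array([281.4, 135.2]), array([350.2, 135. ]), array([315.9, 168.8]), array([315.7, 100.9])]
```

Call:
carry_out(
  moves=[
    {"jaw": 0.05, "dx": -0.05, "dy": 0.024, "dz": 0, "yaw": 0},
    {"jaw": 0.05, "dx": -0.05, "dy": 0.024, "dz": 0.01, "yaw": 0},
    {"jaw": 0.05, "dx": -0.05, "dy": 0.024, "dz": 0.02, "yaw": 0},
    {"jaw": 0.05, "dx": -0.05, "dy": 0.024, "dz": 0.02, "yaw": 0},
    {"jaw": 0.05, "dx": -0.05, "dy": 0.024, "dz": 0.02, "yaw": 0},
    {"jaw": 0.05, "dx": -0.045, "dy": 0.024, "dz": 0, "yaw": 0},
    {"jaw": 0.05, "dx": 0, "dy": 0, "dz": 0, "yaw": 0},
    {"jaw": 0.05, "dx": 0, "dy": 0, "dz": 0, "yaw": 0},
  ],
  grip_force=15,
)

```text
t: 20.82
tool_pos: [0.5807, -0.0913, 0.087]
orientation: [-2.22, -2.221, 0.0]
force: [-0.2, 0.6, -0.6]
opening: 0.0499
gripper_force: 0.0
```

Run:
```python
from h import *
im=snap('wrist','wrist15');st()
print('pred',proj('wrist15',(.581,-.022,.059)).round(1),proj('wrist15',(.581,-.022,0)).round(1))
g=cv2.cvtColor(im,cv2.COLOR_RGB2HSV)
m=cv2.inRange(g,(0,0,0),(180,255,45));m[270:]=0
for c in cv2.findContours(m,0,1)[0]:
    if cv2.contourArea(c)>150: 
        (u,v),r=cv2.minEnclosingCircle(c);print('dark',u,v,r,cv2.contourArea(c),cv2.boundingRect(c),at('wrist15',u,v,.059))
# dish and others for later
```

```text
t 20.88 [ 0.5806 -0.091   0.0873] a 1.5717 tilt [-0.001  0.001 -1.   ] op 0.0499 F [-0.2  0.5  1.2] g 0.0
pred [319.3 151.8] [318.8 149.8]
dark 320.1612854003906 154.3225860595703 13.957443237304688 554.0 (307, 141, 27, 28) [ 0.5815 -0.0235  0.059 ]
```

Call:
carry_out(
  moves=[
    {"jaw": 0.05, "dx": 0.035, "dy": 0.002, "dz": 0, "yaw": 0},
    {"jaw": 0.05, "dx": 0.0325, "dy": 0, "dz": 0, "yaw": 0},
    {"jaw": 0.05, "dx": 0, "dy": 0, "dz": 0, "yaw": 0},
    {"jaw": 0.05, "dx": 0, "dy": 0, "dz": 0.03, "yaw": 0},
    {"jaw": 0.05, "dx": 0, "dy": 0, "dz": 0.04, "yaw": 0},
    {"jaw": 0.05, "dx": 0, "dy": 0, "dz": 0.025, "yaw": 0},
    {"jaw": 0.05, "dx": 0, "dy": 0, "dz": 0.007, "yaw": 0},
    {"jaw": 0.05, "dx": 0, "dy": 0, "dz": 0, "yaw": 0},
  ],
)

```text
t: 21.88
tool_pos: [0.5828, -0.0247, -0.0139]
orientation: [2.221, 2.222, -0.0]
force: [-0.2, -0.9, -0.6]
opening: 0.0503
gripper_force: 0.0
```

```bash
python3 -c "
from h import *
togo(.5827,-.0235,-.015,1.5708)"
```

```text
t 21.88 [ 0.5828 -0.0247 -0.0139] a 1.5712 tilt [-0. -0. -1.] op 0.0503 F [-0.2 -0.9 -0.6] g 0.0
go dxyz [ 0.0012 -0.0001  0.0011] yaw 0.0004
```

Call:
carry_out(
  moves=[
    {"jaw": 0.02, "dx": 0, "dy": 0, "dz": 0, "yaw": 0},
    {"jaw": 0.02, "dx": 0, "dy": 0, "dz": 0, "yaw": 0},
    {"jaw": 0.02, "dx": 0, "dy": 0, "dz": 0, "yaw": 0},
    {"jaw": 0.02, "dx": 0, "dy": 0, "dz": 0, "yaw": 0},
    {"jaw": 0.02, "dx": 0, "dy": 0, "dz": 0, "yaw": 0},
  ],
)

```text
t: 22.5
tool_pos: [0.5835, -0.025, -0.0134]
orientation: [2.221, 2.221, 0.001]
force: [-0.8, 0.5, 5.5]
opening: 0.0262
gripper_force: 15.0
```

Call:
carry_out(
  moves=[
    {"jaw": 0.02, "dx": 0, "dy": 0, "dz": -0.03, "yaw": 0},
    {"jaw": 0.02, "dx": 0, "dy": 0, "dz": -0.04, "yaw": 0},
    {"jaw": 0.02, "dx": 0.033, "dy": -0.025, "dz": 0, "yaw": 0},
    {"jaw": 0.02, "dx": 0.045, "dy": -0.035, "dz": 0, "yaw": 0},
    {"jaw": 0.02, "dx": 0.045, "dy": -0.035, "dz": 0, "yaw": 0},
    {"jaw": 0.02, "dx": 0.045, "dy": -0.035, "dz": 0, "yaw": 0},
    {"jaw": 0.02, "dx": 0.033, "dy": -0.0235, "dz": 0, "yaw": 0},
    {"jaw": 0.02, "dx": 0, "dy": 0, "dz": 0, "yaw": 0},
  ],
)

```text
t: 23.5
tool_pos: [0.4275, 0.1778, 0.0554]
orientation: [-2.217, -2.225, 0.001]
force: [0.9, 0.4, 0.1]
opening: 0.0262
gripper_force: 15.0
```

Call:
carry_out(
  moves=[
    {"jaw": 0.02, "dx": 0, "dy": 0, "dz": 0, "yaw": 0},
  ],
)

```text
t: 23.62
tool_pos: [0.4296, 0.1758, 0.0558]
orientation: [2.22, 2.222, 0.0]
force: [0.7, 0.1, 0.1]
opening: 0.0261
gripper_force: 15.0
```

Run:
```python
from h import *
im=snap('wrist','wrist16');s,M=st();p=s['tool_pos']
g=cv2.cvtColor(im,cv2.COLOR_RGB2HSV)
m=cv2.inRange(g,(0,0,0),(180,255,45));m[345:]=0;m[:,:295]=0;m[:,345:]=0;m[:250]=0
for c in cv2.findContours(m,0,1)[0]:
    if cv2.contourArea(c)>100: print('dark',cv2.minEnclosingCircle(c),cv2.boundingRect(c))
for y in(0,.0015): print('pred cap',proj('wrist16',(p[0]-.0012,p[1]+y,p[2]+.0134+.059)).round(1))
wh=cv2.inRange(g,(0,0,150),(180,60,255));wh[:,:230]=0;wh[:,400:]=0
for c in cv2.findContours(wh,0,1)[0]:
    if cv2.contourArea(c)>100: print('white',cv2.boundingRect(c))
print('pred D2',proj('wrist16',(.4286,.1778,.004)).round(1))
togo(.4298,.1763,-.0094,1.5708)
```

```text
t 23.68 [0.4299 0.1755 0.0558] a 1.5704 tilt [ 0. -0. -1.] op 0.0258 F [-0.2  0.   0.5] g 15.0
dark ((317.0655822753906, 325.68853759765625), 27.16508674621582) (296, 299, 43, 46)
pred cap [317.6 343.1]
pred cap [317.6 339.8]
white (271, 387, 92, 37)
white (336, 334, 13, 19)
white (285, 334, 15, 19)
white (298, 230, 39, 37)
white (372, 0, 28, 16)
white (230, 0, 67, 69)
pred D2 [317.  247.9]
t 23.68 [0.4299 0.1755 0.0558] a 1.5704 tilt [ 0. -0. -1.] op 0.0258 F [-0.2  0.   0.5] g 15.0
go dxyz [ 0.0009 -0.0001  0.0652] yaw -0.0004
```

Run:
```python
from h import *
im=cv2.imread('pics/wrist16.png')
for v in range(262,350,2): print(v,im[v,317].tolist(),end=' ')
p=np.array([.4299,.1755,.0558])
print()
for y in(0,.0015,.003):
  b=p+[-.0012,y,.0134]
  print(y,'base far',proj('wrist16',b+[0,.0135,0])[1].round(1),'shoulder far',proj('wrist16',b+[0,.0135,.043])[1].round(1),'cap far bottom',proj('wrist16',b+[0,.0095,.045])[1].round(1),'cap top far',proj('wrist16',b+[0,.0095,.059])[1].round(1))
```

```text
262 [223, 227, 228] 264 [160, 171, 182] 266 [154, 151, 156] 268 [135, 89, 71] 270 [134, 83, 61] 272 [133, 84, 63] 274 [134, 83, 63] 276 [134, 84, 63] 278 [134, 83, 64] 280 [132, 83, 64] 282 [134, 87, 70] 284 [136, 89, 76] 286 [136, 91, 79] 288 [137, 92, 80] 290 [137, 92, 80] 292 [136, 91, 79] 294 [137, 91, 80] 296 [130, 88, 77] 298 [58, 43, 39] 300 [20, 22, 23] 302 [26, 26, 26] 304 [26, 23, 25] 306 [25, 24, 22] 308 [26, 27, 28] 310 [25, 25, 25] 312 [24, 24, 24] 314 [27, 26, 26] 316 [25, 25, 23] 318 [20, 22, 20] 320 [23, 27, 28] 322 [36, 35, 36] 324 [36, 37, 38] 326 [31, 31, 33] 328 [33, 31, 33] 330 [33, 31, 34] 332 [31, 31, 32] 334 [32, 32, 33] 336 [30, 31, 32] 338 [34, 34, 37] 340 [43, 46, 48] 342 [56, 59, 61] 344 [43, 45, 47] 346 [33, 34, 34] 348 [29, 29, 32] 
0 base far 262.4 shoulder far 295.4 cap far bottom 306.1 cap top far 321.8
0.0015 base far 259.7 shoulder far 292.1 cap far bottom 302.8 cap top far 318.3
0.003 base far 257.0 shoulder far 288.7 cap far bottom 299.5 cap top far 314.8
```

Call:
carry_out(
  moves=[
    {"jaw": 0.02, "dx": 0.002, "dy": 0, "dz": 0.02, "yaw": 0},
    {"jaw": 0.02, "dx": 0, "dy": 0, "dz": 0.025, "yaw": 0},
    {"jaw": 0.02, "dx": 0, "dy": 0, "dz": 0.015, "yaw": 0},
    {"jaw": 0.02, "dx": 0, "dy": 0, "dz": 0.003, "yaw": 0},
    {"jaw": 0.02, "dx": 0, "dy": 0, "dz": 0.001, "yaw": 0},
    {"jaw": 0.02, "dx": 0, "dy": 0, "dz": 0, "yaw": 0},
    {"jaw": 0.02, "dx": 0, "dy": 0, "dz": 0, "yaw": 0},
  ],
)

```text
t: 24.55
tool_pos: [0.4299, 0.1783, -0.0075]
orientation: [2.221, 2.221, 0.002]
force: [-1.1, 0.2, -0.4]
opening: 0.0263
gripper_force: 15.0
```

```bash
python3 -c "
from h import *
togo(.4298,.1775,-.0094,1.5708)"
```

```text
t 24.55 [ 0.4299  0.1783 -0.0075] a 1.5709 tilt [ 0.001  0.    -1.   ] op 0.0263 F [-1.1  0.2 -0.4] g 15.0
go dxyz [-0.0008 -0.0001  0.0019] yaw 0.0001
```

Lower until it touches, then release and retreat to where the wrist camera sees it.

Call:
carry_out(
  moves=[
    {"jaw": 0.02, "dx": -0.0005, "dy": 0, "dz": 0.0015, "yaw": 0},
    {"jaw": 0.02, "dx": 0, "dy": 0, "dz": 0.0005, "yaw": 0},
    {"jaw": 0.02, "dx": 0, "dy": 0, "dz": 0, "yaw": 0},
    {"jaw": 0.02, "dx": 0, "dy": 0, "dz": 0, "yaw": 0},
  ],
  grip_force=8,
)

```text
t: 25.05
tool_pos: [0.4297, 0.1778, -0.0095]
orientation: [2.221, 2.221, 0.001]
force: [-3.0, -0.3, 6.0]
opening: 0.0262
gripper_force: 8.0
```

Call:
carry_out(
  moves=[
    {"jaw": 0.03, "dx": 0, "dy": 0, "dz": 0, "yaw": 0},
    {"jaw": 0.045, "dx": 0, "dy": 0, "dz": 0, "yaw": 0},
    {"jaw": 0.045, "dx": 0, "dy": 0, "dz": -0.02, "yaw": 0},
    {"jaw": 0.045, "dx": 0, "dy": 0, "dz": -0.05, "yaw": 0},
    {"jaw": 0.045, "dx": 0, "dy": 0, "dz": -0.05, "yaw": 0},
    {"jaw": 0.045, "dx": -0.04, "dy": 0, "dz": 0, "yaw": 0},
    {"jaw": 0.045, "dx": -0.03, "dy": 0, "dz": 0, "yaw": 0},
    {"jaw": 0.045, "dx": 0, "dy": 0, "dz": 0, "yaw": 0},
  ],
)

```text
t: 26.05
tool_pos: [0.4293, 0.1062, 0.1097]
orientation: [2.224, 2.218, -0.0]
force: [0.4, 0.4, -0.3]
opening: 0.0448
gripper_force: 0.0
```

Run:
```python
from h import *
im=snap('wrist','wrist17');st()
g=cv2.cvtColor(im,cv2.COLOR_RGB2HSV)
m=cv2.inRange(g,(0,0,0),(180,255,45));m[270:]=0;m[:,:250]=0;m[:,390:]=0
for c in cv2.findContours(m,0,1)[0]:
    if cv2.contourArea(c)>100: (u,v),r=cv2.minEnclosingCircle(c);print('dark',u,v,r,at('wrist17',u,v,.063))
wh=cv2.inRange(g,(0,0,150),(180,60,255));wh[:,:280]=0;wh[:,355:]=0
for c in cv2.findContours(wh,0,1)[0]:
    if 10<cv2.contourArea(c)<3000: print('white',cv2.boundingRect(c))
q=np.array([.4286,.1778,.004]);print([proj('wrist17',q+d).round(1) for d in([-.0135,0,0],[.0135,0,0],[0,-.0135,0],[0,.0135,0])])
```

```text
t 26.1 [0.4292 0.1072 0.1096] a 1.5689 tilt [ 0.  0. -1.] op 0.0449 F [-0.7 -0.  -0.1] g 0.0
dark 316.7686462402344 145.70895385742188 12.444170951843262 [0.4283 0.1791 0.063 ]
white (280, 388, 75, 20)
white (317, 131, 17, 32)
[array([300.4, 146.6]), array([333.7, 146.5]), array([317.1, 162.9]), array([317., 130.])]
```

Run:
```python
from h import *
im=cv2.imread('pics/wrist17.png')
g=cv2.cvtColor(im,cv2.COLOR_BGR2HSV)
for v in range(118,176,3):
  r=''
  for u in range(286,350,2):
    H,S,V=map(int,g[v,u]); r+='#' if V<50 else 'b' if 100<H<125 and S>120 else 'W' if S<60 and V>150 else 'g' if S<60 else 'o'
  print(v,r)
b=np.array([.4284,.178,.0])
for z in(.004,.047): print(z,[proj('wrist17',b+d+[0,0,z]).round(0) for d in([-.0135,0,0],[.0135,0,0],[0,-.0135,0],[0,.0135,0])])
```

```text
118 bbbbbbbbbbbbbbbbbbbbbbbbbbbbbbbb
121 bbbbbbbbbbbbbbbbbbbbbbbbbbbbbbbb
124 bbbbbbbbbbbbbbbbbbbbbbbbbbbbbbbb
127 bbbbbbbbbbbbbbbbbbbbbbbbbbbbbbbb
130 bbbbbbbbbbbooggggggobbbbbbbbbbbb
133 bbbbbbbbboggoogggooWWgbbbbbbbbbb
136 bbbbbbbbogog########oWWbbbbbbbbb
139 bbbbbbbogog##########gWgbbbbbbbb
142 bbbbbbbggg#######g####gWobbbbbbb
145 bbbbbbbgog#####gg#####gWgbbbbbbb
148 bbbbbbbgog############gWgbbbbbbb
151 bbbbbbbggo########g##ggWbbbbbbbb
154 bbbbbbbbgoo#########ggWWbbbbbbbb
157 bbbbbbbbbgoog######gWWobbbbbbbbb
160 bbbbbbbbbbogoooooWWWWbbbbbbbbbbb
163 bbbbbbbbbbbbbboooobbbbbbbbbbbbbb
166 bbbbbbbbbbbbbbbbbbbbbbbbbbbbbbbb
169 bbbbbbbbbbbbbbbbbbbbbbbbbbbbbbbb
172 bbbbbbbbbbbbbbbbbbbbbbbbbbbbbbbb
175 bbbbbbbbbbbbbbbbbbbbbbbbbbbbbbbb
0.004 [array([300., 146.]), array([333., 146.]), array([317., 163.]), array([317., 130.])]
0.047 [array([297., 147.]), array([336., 147.]), array([317., 166.]), array([317., 128.])]
```

Call:
carry_out(
  moves=[
    {"jaw": 0.085, "dx": 0.028, "dy": 0.053, "dz": 0, "yaw": 0},
    {"jaw": 0.085, "dx": 0.028, "dy": 0.053, "dz": 0, "yaw": 0},
    {"jaw": 0.085, "dx": 0.028, "dy": 0.053, "dz": 0, "yaw": 0},
    {"jaw": 0.085, "dx": 0, "dy": 0, "dz": 0.03, "yaw": 0},
    {"jaw": 0.085, "dx": 0, "dy": 0, "dz": 0, "yaw": 0},
    {"jaw": 0.085, "dx": 0, "dy": 0, "dz": 0, "yaw": 0},
  ],
  grip_force=12,
)

```text
t: 26.85
tool_pos: [0.5877, 0.1921, 0.0801]
orientation: [-2.221, -2.222, 0.001]
force: [0.3, 0.6, 0.7]
opening: 0.0846
gripper_force: 0.0
```

Run:
```python
from h import *
im=snap('wrist','wrist18');st()
q=np.array([.588,.267,.015]);print('pred',proj('wrist18',q).round(1),371*.029/.18)
u0,v0=proj('wrist18',q)
g=cv2.GaussianBlur(cv2.cvtColor(im,cv2.COLOR_RGB2GRAY),(3,3),0);x0,y0=int(u0)-70,int(v0)-70
roi=g[max(0,y0):y0+140,x0:x0+140]
c=cv2.HoughCircles(roi,cv2.HOUGH_GRADIENT,1,5,param1=60,param2=18,minRadius=34,maxRadius=60)
for k in c[0][:6]: u,v=k[0]+x0,k[1]+max(0,y0);print(u,v,k[2],at('wrist18',u,v,.015),at('wrist18',u,v,.0))
cv2.imwrite('pics/c18.png',cv2.resize(im[max(0,y0):y0+140,x0:x0+140,::-1],(560,560)))
```

```text
t 26.9 [0.5883 0.192  0.081 ] a 1.571 tilt [ 0.001  0.    -1.   ] op 0.0849 F [ 0.3 -0.5  0.3] g 0.0
pred [319.  142.5] 59.772222222222226
318.5 139.5 40.5 [0.5877 0.2691 0.015 ] [0.5878 0.2692 0.    ]
313.5 140.5 48.5 [0.5842 0.2684 0.015 ] [0.5841 0.2685 0.    ]
315.5 134.5 41.6 [0.5856 0.2727 0.015 ] [0.5855 0.273  0.    ]
309.5 133.5 46.8 [0.5814 0.2734 0.015 ] [0.5811 0.2737 0.    ]
305.5 136.5 40.7 [0.5786 0.2713 0.015 ] [0.5781 0.2715 0.    ]
321.5 143.5 38.9 [0.5898 0.2663 0.015 ] [0.59   0.2662 0.    ]
```

View pics/c18.png

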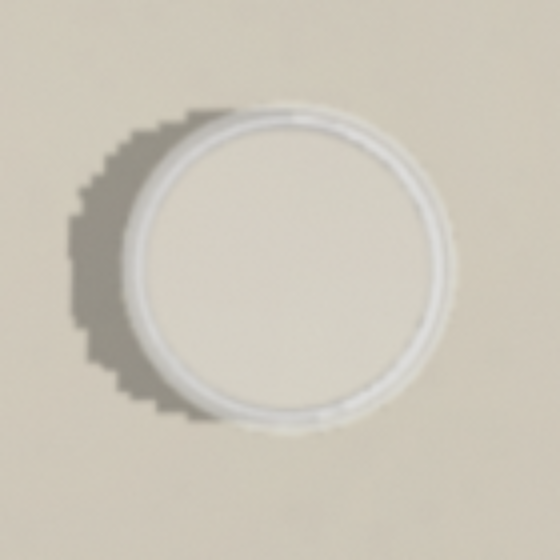

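The dish outline is centred at about (321,139), giving (0.589, 0.2695). That was the last of my 14 pictures, so checks from here are numeric.

Call:
carry_out(
  moves=[
    {"jaw": 0.085, "dx": 0.04, "dy": 0.0024, "dz": 0, "yaw": 0},
    {"jaw": 0.085, "dx": 0.0375, "dy": 0, "dz": 0, "yaw": 0},
    {"jaw": 0.085, "dx": 0, "dy": 0, "dz": 0.03, "yaw": 0},
    {"jaw": 0.085, "dx": 0, "dy": 0, "dz": 0.04, "yaw": 0},
    {"jaw": 0.085, "dx": 0, "dy": 0, "dz": 0.02, "yaw": 0},
    {"jaw": 0.085, "dx": 0, "dy": 0, "dz": 0.008, "yaw": 0},
    {"jaw": 0.085, "dx": 0, "dy": 0, "dz": 0.004, "yaw": 0},
    {"jaw": 0.085, "dx": 0, "dy": 0, "dz": 0, "yaw": 0},
  ],
)

```text
t: 27.9
tool_pos: [0.5916, 0.2693, -0.021]
orientation: [2.221, 2.221, 0.003]
force: [0.8, 0.4, 0.2]
opening: 0.0852
gripper_force: 0.0
```

Call:
carry_out(
  moves=[
    {"jaw": 0.05, "dx": 0, "dy": 0, "dz": 0, "yaw": 0},
    {"jaw": 0.05, "dx": 0, "dy": 0, "dz": 0, "yaw": 0},
    {"jaw": 0.05, "dx": 0, "dy": 0, "dz": 0, "yaw": 0},
    {"jaw": 0.05, "dx": 0, "dy": 0, "dz": 0, "yaw": 0},
    {"jaw": 0.05, "dx": 0, "dy": 0, "dz": 0, "yaw": 0},
  ],
)

```text
t: 28.52
tool_pos: [0.5907, 0.2692, -0.0221]
orientation: [-2.221, -2.221, -0.0]
force: [-0.9, -0.8, 2.6]
opening: 0.0527
gripper_force: 12.0
```

Call:
carry_out(
  moves=[
    {"jaw": 0.05, "dx": 0, "dy": 0, "dz": -0.01, "yaw": 0},
    {"jaw": 0.05, "dx": 0, "dy": 0, "dz": -0.02, "yaw": 0},
    {"jaw": 0.05, "dx": 0, "dy": 0, "dz": -0.03, "yaw": 0},
    {"jaw": 0.05, "dx": 0, "dy": 0, "dz": -0.02, "yaw": 0},
    {"jaw": 0.05, "dx": 0, "dy": 0, "dz": 0, "yaw": 0},
    {"jaw": 0.05, "dx": 0, "dy": 0, "dz": 0, "yaw": 0},
  ],
)

```text
t: 29.28
tool_pos: [0.5902, 0.2689, 0.057]
orientation: [-2.221, -2.221, 0.001]
force: [-0.0, -0.2, 0.0]
opening: 0.0526
gripper_force: 12.0
```

Run:
```python
from h import *
im=snap('wrist','wrist19');s,M=st();p=s['tool_pos']
g=cv2.GaussianBlur(cv2.cvtColor(im,cv2.COLOR_RGB2GRAY),(3,3),0)
# diff to scene w/o dish hard; print column profile
print('col',[(v,int(g[v,317])) for v in range(215,352,3)])
b=p+[-.0012,0,.0221]
for y in(-.003,0,.003):print(y,[proj('wrist19',b+[0,y+k,z])[1].round(1) for k,z in((.0275,.0),(.029,.015),(-.029,.015))])
print([proj('wrist19',b+[k,0,.015])[0].round(1) for k in(-.029,.029)])
row=int(proj('wrist19',b+[0,0,.015])[1]);print(row,[(u,int(g[row,u])) for u in range(235,400,4)])
```

```text
t 29.32 [0.5897 0.2688 0.0563] a 1.5708 tilt [-0.002 -0.001 -1.   ] op 0.0528 F [-0.7 -0.3 -0.1] g 12.0
col [(215, 206), (218, 206), (221, 206), (224, 206), (227, 206), (230, 206), (233, 206), (236, 206), (239, 184), (242, 161), (245, 176), (248, 202), (251, 220), (254, 213), (257, 213), (260, 213), (263, 213), (266, 213), (269, 214), (272, 214), (275, 214), (278, 214), (281, 214), (284, 214), (287, 215), (290, 215), (293, 215), (296, 214), (299, 215), (302, 214), (305, 214), (308, 215), (311, 214), (314, 215), (317, 214), (320, 215), (323, 214), (326, 214), (329, 214), (332, 214), (335, 214), (338, 215), (341, 209), (344, 195), (347, 193), (350, 208)]
-0.003 [np.float64(246.3), np.float64(252.2), np.float64(359.7)]
0 [np.float64(240.4), np.float64(245.9), np.float64(354.8)]
0.003 [np.float64(234.5), np.float64(239.5), np.float64(350.0)]
[np.float64(255.8), np.float64(375.8)]
304 [(235, 109), (239, 110), (243, 109), (247, 109), (251, 73), (255, 25), (259, 34), (263, 194), (267, 215), (271, 215), (275, 215), (279, 214), (283, 214), (287, 215), (291, 214), (295, 215), (299, 214), (303, 215), (307, 215), (311, 215), (315, 215), (319, 215), (323, 215), (327, 214), (331, 214), (335, 214), (339, 215), (343, 214), (347, 214), (351, 214), (355, 215), (359, 215), (363, 215), (367, 204), (371, 144), (375, 26), (379, 29), (383, 104), (387, 109), (391, 110), (395, 109), (399, 110)]
```

Call:
carry_out(
  moves=[
    {"jaw": 0.05, "dx": -0.03, "dy": -0.01, "dz": 0, "yaw": 0},
    {"jaw": 0.05, "dx": -0.05, "dy": -0.016, "dz": 0, "yaw": 0},
    {"jaw": 0.05, "dx": -0.055, "dy": -0.018, "dz": 0, "yaw": 0},
    {"jaw": 0.05, "dx": -0.055, "dy": -0.018, "dz": 0, "yaw": 0},
    {"jaw": 0.05, "dx": -0.055, "dy": -0.018, "dz": 0, "yaw": 0},
    {"jaw": 0.05, "dx": -0.055, "dy": -0.018, "dz": 0, "yaw": 0},
    {"jaw": 0.05, "dx": -0.055, "dy": -0.018, "dz": 0, "yaw": 0},
    {"jaw": 0.05, "dx": -0.055, "dy": -0.018, "dz": 0, "yaw": 0},
  ],
)

```text
t: 30.32
tool_pos: [0.4549, -0.1421, 0.0565]
orientation: [-2.22, -2.22, 0.001]
force: [0.4, -0.0, 0.3]
opening: 0.0529
gripper_force: 12.0
```

Call:
carry_out(
  moves=[
    {"jaw": 0.05, "dx": -0.05, "dy": -0.016, "dz": 0, "yaw": 0},
    {"jaw": 0.05, "dx": -0.03, "dy": -0.01, "dz": 0, "yaw": 0},
    {"jaw": 0.05, "dx": 0, "dy": 0, "dz": 0, "yaw": 0},
    {"jaw": 0.05, "dx": 0, "dy": 0, "dz": 0, "yaw": 0},
    {"jaw": 0.05, "dx": 0, "dy": 0, "dz": 0, "yaw": 0},
  ],
)

```text
t: 30.95
tool_pos: [0.4307, -0.2197, 0.0572]
orientation: [-2.219, -2.222, -0.0]
force: [-0.5, -0.6, 0.3]
opening: 0.0524
gripper_force: 12.0
```

Run:
```python
from h import *
im=snap('wrist','wrist20');st()
q=(.4287,-.147,.004);u0,v0=proj('wrist20',q);print('pred',u0,v0)
g=cv2.cvtColor(im,cv2.COLOR_RGB2HSV)
m=cv2.inRange(g,(0,0,0),(180,255,60));m[265:]=0
for c in cv2.findContours(m,0,1)[0]:
    if cv2.contourArea(c)>800: (u,v),ax,an=cv2.fitEllipse(c);print(u,v,ax,cv2.boundingRect(c),at('wrist20',u,v,.004))
# yellow10 rect
im=cv2.imread('pics/wrist10.png');g=cv2.cvtColor(im,cv2.COLOR_BGR2HSV);m=cv2.inRange(g,(0,0,0),(180,255,60));m[300:]=0;m[:,:90]=0;m[:,190:]=0
for c in cv2.findContours(m,0,1)[0]:
    if cv2.contourArea(c)>300: r=cv2.minAreaRect(c);print('w10',r,at('wrist10',*r[0],.004),[at('wrist10',*k,.004)[:2] for k in cv2.boxPoints(r)])
```

```text
t 31.0 [ 0.4309 -0.2198  0.0574] a 1.5724 tilt [-0.  0. -1.] op 0.0525 F [ 0.3 -0.6 -1.1] g 12.0
pred 315.5991701018676 145.94156449169182
314.96087646484375 143.5403289794922 (83.33464813232422, 84.28729248046875) (273, 102, 85, 84) [ 0.4283 -0.1454  0.004 ]
53.54009246826172 66.60833740234375 (63.2629508972168, 202.13775634765625) (21, 0, 69, 149) [ 0.2184 -0.0678  0.004 ]
w10 ((143.09295654296875, 259.4913024902344), (72.2457046508789, 31.766950607299805), 84.64418029785156) [ 0.425  -0.2451  0.004 ] [array([ 0.4086, -0.2118]), array([ 0.4426, -0.2096]), array([ 0.4404, -0.2794]), array([ 0.4042, -0.2842])]
w10 ((137.0, 151.5), (63.0, 54.0), 90.0) [ 0.4288 -0.1454  0.004 ] [array([ 0.4011, -0.1143]), array([ 0.4565, -0.1199]), array([ 0.454 , -0.1748]), array([ 0.3976, -0.172 ])]
```

Call:
carry_out(
  moves=[
    {"jaw": 0.05, "dx": 0.04, "dy": -0.0013, "dz": 0, "yaw": 0},
    {"jaw": 0.05, "dx": 0.0334, "dy": 0, "dz": 0, "yaw": 0},
    {"jaw": 0.05, "dx": 0, "dy": 0, "dz": 0, "yaw": 0},
    {"jaw": 0.05, "dx": 0, "dy": 0, "dz": 0.03, "yaw": 0},
    {"jaw": 0.05, "dx": 0, "dy": 0, "dz": 0.03, "yaw": 0},
    {"jaw": 0.05, "dx": 0, "dy": 0, "dz": 0.011, "yaw": 0},
    {"jaw": 0.05, "dx": 0, "dy": 0, "dz": 0.003, "yaw": 0},
    {"jaw": 0.05, "dx": 0, "dy": 0, "dz": 0, "yaw": 0},
  ],
)

```text
t: 32.0
tool_pos: [0.4301, -0.1479, -0.0154]
orientation: [2.221, 2.221, 0.001]
force: [-0.1, 0.4, 0.1]
opening: 0.0524
gripper_force: 12.0
```

```bash
python3 -c "
from h import *
togo(.4296,-.1464,-.018,1.5708)"
```

```text
t 32.0 [ 0.4301 -0.1479 -0.0154] a 1.5708 tilt [ 0.001 -0.001 -1.   ] op 0.0524 F [-0.1  0.4  0.1] g 12.0
go dxyz [ 0.0015 -0.0005  0.0026] yaw -0.0
```

Lower onto the floor, release, retreat and check numerically, with the carton position measured in the same view.

Call:
carry_out(
  moves=[
    {"jaw": 0.05, "dx": 0.0013, "dy": -0.0005, "dz": 0.0015, "yaw": 0},
    {"jaw": 0.05, "dx": 0, "dy": 0, "dz": 0.001, "yaw": 0},
    {"jaw": 0.05, "dx": 0, "dy": 0, "dz": 0, "yaw": 0},
    {"jaw": 0.05, "dx": 0, "dy": 0, "dz": 0, "yaw": 0},
  ],
  grip_force=8,
)

```text
t: 32.5
tool_pos: [0.4294, -0.1464, -0.0182]
orientation: [2.221, 2.221, 0.001]
force: [-0.8, 0.4, 4.4]
opening: 0.0529
gripper_force: 8.0
```

Call:
carry_out(
  moves=[
    {"jaw": 0.06, "dx": 0, "dy": 0, "dz": 0, "yaw": 0},
    {"jaw": 0.07, "dx": 0, "dy": 0, "dz": 0, "yaw": 0},
    {"jaw": 0.07, "dx": 0, "dy": 0, "dz": -0.03, "yaw": 0},
    {"jaw": 0.07, "dx": 0, "dy": 0, "dz": -0.05, "yaw": 0},
    {"jaw": 0.07, "dx": -0.035, "dy": 0, "dz": -0.03, "yaw": 0},
    {"jaw": 0.07, "dx": -0.035, "dy": 0, "dz": -0.02, "yaw": 0},
    {"jaw": 0.07, "dx": 0, "dy": 0, "dz": 0, "yaw": 0},
    {"jaw": 0.07, "dx": 0, "dy": 0, "dz": 0, "yaw": 0},
  ],
)

```text
t: 33.5
tool_pos: [0.4283, -0.2155, 0.1103]
orientation: [-2.221, -2.22, 0.0]
force: [-1.0, 0.0, -0.4]
opening: 0.0703
gripper_force: 0.0
```

Run:
```python
from h import *
im=snap('wrist','wrist21');st()
q=np.array([.4284,-.1454,.004]);print('disc',[proj('wrist21',q+d).round(1) for d in([-.0295,0,0],[.0295,0,0],[0,-.0295,0],[0,.0295,0])])
print('dish top',[proj('wrist21',q+d+[0,0,.015]).round(1) for d in([-.0285,0,0],[.0285,0,0],[0,-.0285,0],[0,.0285,0])])
g=cv2.cvtColor(im,cv2.COLOR_RGB2HSV)
u0,v0=proj('wrist21',q).astype(int)
ye=cv2.inRange(g,(22,100,60),(35,255,255));ny=cv2.bitwise_not(ye)
n,l,s,c=cv2.connectedComponentsWithStats(ny);k=l[v0,u0];print('nonyellow',s[k],c[k])
ct=max(cv2.findContours((l==k).astype(np.uint8),0,1)[0],key=cv2.contourArea);print(cv2.minEnclosingCircle(ct))
for v in range(v0-42,v0+43,4):
  print(''.join('y' if ye[v,u] else '#' if g[v,u,2]<60 else 'W' if g[v,u,2]>170 else 'g' for u in range(u0-44,u0+46,2)))
gr=cv2.inRange(g,(50,80,30),(85,255,255))
for c in cv2.findContours(gr,0,1)[0]:
    if cv2.contourArea(c)>500: print('green',cv2.boundingRect(c))
```

```text
t 33.55 [ 0.4281 -0.2151  0.1099] a 1.5709 tilt [-0.002  0.002 -1.   ] op 0.0699 F [ 0.2 -0.2 -0.1] g 0.0
disc [array([282.2, 148.7]), array([354.6, 148.7]), array([318.4, 184.2]), array([318.4, 112.5])]
dish top [array([281.7, 149.1]), array([355.3, 149. ]), array([318.5, 185.1]), array([318.5, 112.3])]
nonyellow [ 269  112   87   75 5150] [312.16854369 148.48834951]
((311.62176513671875, 147.6686248779297), 43.70473098754883)
yyyyyyyyyyyyyyyyyyyyyyyyyyyyyyyyyyyyyyyyyyyyy
yyyyyyyyyyyyyyyyyyyyyyyyyyyyyyyyyyyyyyyyyyyyy
yyyyyyyyyyyyWWWWWgggggggggggWyyyyyyyyyyyyyyyy
yyyyyyyWWWWWWggggggWWWWWWWggggggWyyyyyyyyyyyy
yyyWWWWWWWggggWWWWWWWWWWWWWWWWgggggyyyyyyyyyy
yWWWWWWWgggWWWWWWWWWWWWWWWWWWWWWWggggyyyyyyyy
yWWWWWWggWWWWWWWWWWWWWWWWWWWWWWWWWWgggyyyyyyy
WWWWWWggWWWWWWWWWWWWWWWWWWWWWWWWWWWWgggWyyyyy
WWWWWggWWWWWWWWWWWWWWWWWWWWWWWWWWWWWWgggyyyyy
WWWWWgWWWWWWWWWWWWWWWWWWWWWWWWWWWWWWWWggWyyyy
WWWyggWWWWWWWWWWWWWWWWWWWWWWWWWWWWWWWWgggyyyy
WWWyggWWWWWWWWWWWWWWWWWWWWWWWWWWWWWWWWgggyyyy
WWWWWgWWWWWWWWWWWWWWWWWWWWWWWWWWWWWWWWggWyyyy
WWWWWggWWWWWWWWWWWWWWWWWWWWWWWWWWWWWWWggWyyyy
WWWWWWggWWWWWWWWWWWWWWWWWWWWWWWWWWWWWggWyyyyy
WWWWWWWggWWWWWWWWWWWWWWWWWWWWWWWWWWWggWyyyyyy
yyWWWWWWggWWWWWWWWWWWWWWWWWWWWWWWWgggWyyyyyyy
yyyWWWWgWWggWWWWWWWWWWWWWWWWWWWWgggWyyyyyyyyy
yyyyyyyWWWWWggggWWWWWWWWWWWWgggggWyyyyyyyyyyy
yyyyyyyyyWWWgWWWgggggggggggggWWyyyyyyyyyyyyyy
yyyyyyyyyyyyyyyyyyyyyWWWyyyyyyyyyyyyyyyyyyyyy
yyyyyyyyyyyyyyyyyyyyyyyyyyyyyyyyyyyyyyyyyyyyy
green (466, 272, 70, 42)
```

The dish covers the disc exactly. On to the carton.

Call:
carry_out(
  moves=[
    {"jaw": 0.07, "dx": -0.0325, "dy": 0.0405, "dz": 0, "yaw": 0},
    {"jaw": 0.07, "dx": -0.0325, "dy": 0.0405, "dz": 0, "yaw": 0},
    {"jaw": 0.07, "dx": -0.0325, "dy": 0.0405, "dz": 0, "yaw": 0},
    {"jaw": 0.07, "dx": -0.0325, "dy": 0.0405, "dz": 0, "yaw": 0},
    {"jaw": 0.07, "dx": 0, "dy": 0, "dz": 0, "yaw": 0},
    {"jaw": 0.07, "dx": 0, "dy": 0, "dz": 0, "yaw": 0},
  ],
  grip_force=20,
)

```text
t: 34.3
tool_pos: [0.5901, -0.3445, 0.1096]
orientation: [-2.218, -2.22, 0.001]
force: [-0.3, 0.5, -0.5]
opening: 0.0702
gripper_force: 0.0
```

Run:
```python
from h import *
im=snap('wrist','wrist22');st()
g=cv2.cvtColor(im,cv2.COLOR_RGB2HSV)
gr=cv2.inRange(g,(45,80,25),(90,255,255));gr[400:]=0
for c in cv2.findContours(gr,0,1)[0]:
    if cv2.contourArea(c)>500:
        r=cv2.minAreaRect(c);b=cv2.boxPoints(r);print('green',cv2.contourArea(c),cv2.boundingRect(c),at('wrist22',*r[0],.05))
        P=np.array([at('wrist22',*k,.05)[:2] for k in b]);print(P,np.linalg.norm(P-np.roll(P,1,0),axis=1))
        ap=cv2.approxPolyDP(c,3,True)[:,0];print(ap.tolist(),[at('wrist22',*k,.05)[:2].tolist() for k in ap])
        hv=g[...,2][gr>0];print(np.percentile(hv,[5,25,50,75,95]))
# predicted top corners from the initial guess
c0=np.array([.589,-.2885,.05]);a=-.34
for sx,sy in((-1,-1),(1,-1),(1,1),(-1,1)):
  v=np.array([sx*.018,sy*.035]);w=np.array([[np.cos(a),-np.sin(a)],[np.sin(a),np.cos(a)]])@v
  print(proj('wrist22',c0+[*w,0]).round(0),proj('wrist22',c0+[*w,-.05]).round(0))
```

```text
t 34.35 [ 0.5902 -0.3446  0.1106] a 1.5718 tilt [-0.001  0.001 -1.   ] op 0.07 F [-0.5  0.3  0.4] g 0.0
green 4664.5 (281, 119, 79, 107) [ 0.5907 -0.2899  0.05  ]
[[ 0.5621 -0.3161]
 [ 0.5865 -0.2518]
 [ 0.6185 -0.2636]
 [ 0.5951 -0.3288]] [0.03535944 0.0687739  0.0341063  0.06927193]
[[314, 119], [281, 209], [325, 225], [359, 135]] [[0.5869, -0.2531], [0.5635, -0.3161], [0.5947, -0.3277], [0.6178, -0.2639]]
[121. 123. 125. 127. 128.]
[277. 208.] [283. 198.]
[325. 225.] [323. 212.]
[359. 132.] [352. 133.]
[309. 114.] [311. 118.]
```

Run:
```python
from h import *
for z in(.03,.08,.13):
  print(z,[at('wrist10',*k,z)[:2].tolist() for k in((440,312),(480,283),(520,263),(560,255))],[at('top1',*k,z)[:2].tolist() for k in((470,193),(485,195),(500,190),(440,175))])
a=1.218;y=np.array([np.sin(a),-np.cos(a)]);x=np.array([np.cos(a),np.sin(a)])
for sy in(.094,-.094):
  for sx in(.0375,-.0375): print(np.array([.592,-.29])+sy*y+sx*x)
```

```text
0.03 [[0.6942, -0.2837], [0.7287, -0.2574], [0.767, -0.2398], [0.8123, -0.2329]] [[0.6521, -0.3659], [0.6467, -0.404], [0.6593, -0.4424], [0.6994, -0.29]]
0.08 [[0.675, -0.2586], [0.7033, -0.2371], [0.7348, -0.2226], [0.772, -0.2169]] [[0.6443, -0.3507], [0.6391, -0.3872], [0.6511, -0.424], [0.6896, -0.2781]]
0.13 [[0.6559, -0.2336], [0.678, -0.2168], [0.7026, -0.2054], [0.7317, -0.201]] [[0.6365, -0.3356], [0.6315, -0.3705], [0.643, -0.4056], [0.6797, -0.2662]]
[ 0.69316768 -0.2872888 ]
[ 0.66725344 -0.35766957]
[ 0.51674656 -0.22233043]
[ 0.49083232 -0.2927112 ]
```

The centrifuge behind would foul a short-side grasp, so I'll take the carton by its long side with the gripper turned to a≈2.789.

Call:
carry_out(
  moves=[
    {"jaw": 0.092, "dx": 0.0557, "dy": 0.001, "dz": 0, "yaw": 0},
    {"jaw": 0.092, "dx": 0, "dy": 0, "dz": 0, "yaw": -0.174},
    {"jaw": 0.092, "dx": 0, "dy": 0, "dz": 0, "yaw": -0.174},
    {"jaw": 0.092, "dx": 0, "dy": 0, "dz": 0, "yaw": -0.174},
    {"jaw": 0.092, "dx": 0, "dy": 0, "dz": 0, "yaw": -0.174},
    {"jaw": 0.092, "dx": 0, "dy": 0, "dz": 0, "yaw": -0.174},
    {"jaw": 0.092, "dx": 0, "dy": 0, "dz": 0, "yaw": -0.174},
    {"jaw": 0.092, "dx": 0, "dy": 0, "dz": 0, "yaw": -0.174},
  ],
)

```text
t: 35.35
tool_pos: [0.5913, -0.2894, 0.1126]
orientation: [0.541, 3.093, -0.001]
force: [-0.4, 0.1, -0.1]
opening: 0.0921
gripper_force: 0.0
```

Call:
carry_out(
  moves=[
    {"jaw": 0.092, "dx": 0, "dy": 0, "dz": 0, "yaw": 0},
    {"jaw": 0.092, "dx": 0, "dy": 0, "dz": 0, "yaw": 0},
  ],
)

```text
t: 35.6
tool_pos: [0.5917, -0.29, 0.1121]
orientation: [0.557, 3.091, -0.0]
force: [0.3, -0.3, -0.1]
opening: 0.0918
gripper_force: 0.0
```

```bash
cat > gr.py <<'E'
from h import *
def green(f,im,z,lo=0,hi=480):
    g=cv2.cvtColor(im,cv2.COLOR_RGB2HSV);gr=cv2.inRange(g,(45,80,25),(90,255,255));gr[:lo]=0;gr[hi:]=0
    for c in cv2.findContours(gr,0,1)[0]:
        if cv2.contourArea(c)>500:
            ap=cv2.approxPolyDP(c,3,True)[:,0];print(cv2.contourArea(c),ap.tolist(),[at(f,*k,z)[:2].tolist() for k in ap])
E
python3 - <<'E'
from gr import *
im=snap('wrist','wrist23');togo(.5911,-.2889,-.008,2.789);print(read_state()['q'].round(2))
green('wrist23',im,.05)
E
```

```text
t 35.65 [ 0.5917 -0.2902  0.1118] a 2.7858 tilt [ 0.001 -0.    -1.   ] op 0.0919 F [1.  0.3 0.6] g 0.0
go dxyz [0.0011 0.001  0.1198] yaw -0.0032
[-0.53  0.33  1.4   0.    1.41 -1.75]
5076.5 [[268, 226], [271, 268], [361, 268], [362, 224], [354, 212], [276, 213]] [[0.564, -0.317], [0.5945, -0.3272], [0.618, -0.2643], [0.5864, -0.2529], [0.5761, -0.2555], [0.5572, -0.308]]
```

Call:
carry_out(
  moves=[
    {"jaw": 0.092, "dx": 0.001, "dy": 0.0005, "dz": 0.02, "yaw": -0.003},
    {"jaw": 0.092, "dx": 0, "dy": 0, "dz": 0.03, "yaw": 0},
    {"jaw": 0.092, "dx": 0, "dy": 0, "dz": 0.03, "yaw": 0},
    {"jaw": 0.092, "dx": 0, "dy": 0, "dz": 0.025, "yaw": 0},
    {"jaw": 0.092, "dx": 0, "dy": 0, "dz": 0.015, "yaw": 0},
    {"jaw": 0.092, "dx": 0, "dy": 0, "dz": 0, "yaw": 0},
  ],
)

```text
t: 36.4
tool_pos: [0.5896, -0.2888, -0.011]
orientation: [-0.547, -3.09, -0.002]
force: [-0.9, -0.4, 0.8]
opening: 0.0921
gripper_force: 0.0
```

Call:
carry_out(
  moves=[
    {"jaw": 0.06, "dx": 0, "dy": 0, "dz": 0, "yaw": 0},
    {"jaw": 0.06, "dx": 0, "dy": 0, "dz": 0, "yaw": 0},
    {"jaw": 0.06, "dx": 0, "dy": 0, "dz": 0, "yaw": 0},
    {"jaw": 0.06, "dx": 0, "dy": 0, "dz": 0, "yaw": 0},
  ],
)

```text
t: 36.9
tool_pos: [0.592, -0.2902, -0.0075]
orientation: [0.546, 3.092, -0.001]
force: [0.2, 0.8, 4.8]
opening: 0.0696
gripper_force: 20.0
```

Call:
carry_out(
  moves=[
    {"jaw": 0.06, "dx": 0, "dy": 0, "dz": -0.02, "yaw": 0},
    {"jaw": 0.06, "dx": 0, "dy": 0, "dz": -0.04, "yaw": 0},
    {"jaw": 0.06, "dx": 0.0429, "dy": -0.0035, "dz": 0, "yaw": 0},
    {"jaw": 0.06, "dx": 0.0429, "dy": -0.0035, "dz": 0, "yaw": 0},
    {"jaw": 0.06, "dx": 0.0429, "dy": -0.0035, "dz": 0, "yaw": 0},
    {"jaw": 0.06, "dx": 0.0429, "dy": -0.0035, "dz": 0, "yaw": 0},
    {"jaw": 0.06, "dx": 0, "dy": 0, "dz": 0, "yaw": -0.165},
    {"jaw": 0.06, "dx": 0, "dy": 0, "dz": 0, "yaw": -0.165},
  ],
)

```text
t: 37.9
tool_pos: [0.4249, -0.2441, 0.0525]
orientation: [0.023, 3.14, -0.001]
force: [0.3, -0.0, -1.2]
opening: 0.07
gripper_force: 20.0
```

Call:
carry_out(
  moves=[
    {"jaw": 0.06, "dx": 0, "dy": 0, "dz": 0, "yaw": 0},
    {"jaw": 0.06, "dx": 0, "dy": 0, "dz": 0, "yaw": 0},
  ],
)

```text
t: 38.15
tool_pos: [0.4253, -0.2441, 0.0518]
orientation: [0.037, 3.141, -0.0]
force: [-0.0, -0.2, -0.8]
opening: 0.0699
gripper_force: 20.0
```

Run:
```python
from gr import *
im=snap('wrist','wrist24');s,M=st();p=s['tool_pos'];togo(.4257,-.244,-.0035,3.1176)
green('wrist24',im,p[2]+.0075+.05)
g=cv2.cvtColor(im,cv2.COLOR_RGB2HSV);ye=cv2.inRange(g,(22,100,50),(35,255,255))
ct=max(cv2.findContours(ye,0,1)[0],key=cv2.contourArea);print('yellow',cv2.boundingRect(ct))
bk=cv2.inRange(g,(0,0,0),(180,255,55));bk[330:]=0
for c in cv2.findContours(bk,0,1)[0]:
    if cv2.contourArea(c)>100: print('black',cv2.boundingRect(c),cv2.contourArea(c))
q=np.array([.4257,-.2452,.004]);print('rect pred',[proj('wrist24',q+[sx*.018,sy*.035,0]).round(0).tolist() for sx,sy in((-1,-1),(1,-1),(1,1),(-1,1))])
```

```text
t 38.2 [ 0.4253 -0.2441  0.0516] a 3.1188 tilt [ 0. -0. -1.] op 0.0697 F [-0.2 -1.  -0.1] g 20.0
t 38.2 [ 0.4253 -0.2441  0.0516] a 3.1188 tilt [ 0. -0. -1.] op 0.0697 F [-0.2 -1.  -0.1] g 20.0
go dxyz [-0.0004  0.0001  0.0551] yaw 0.0012
15428.0 [[234, 288], [234, 321], [240, 351], [393, 351], [399, 288], [380, 254], [253, 254]] [[0.4071, -0.2776], [0.4226, -0.2793], [0.438, -0.2783], [0.4397, -0.2095], [0.4087, -0.2088], [0.3936, -0.2173], [0.3924, -0.2683]]
yellow (223, 163, 313, 162)
black (462, 309, 119, 21) 1761.0
black (53, 309, 118, 21) 1773.0
black (398, 304, 15, 26) 180.0
black (220, 304, 16, 26) 183.5
black (265, 231, 99, 21) 1871.0
black (366, 0, 175, 17) 1055.0
rect pred [[262.0, 230.0], [266.0, 279.0], [364.0, 277.0], [365.0, 228.0]]
```

Run:
```python
from h import *
p=np.array([.4253,-.2441,.0516]);a=-.0228
def C(c,z,f='wrist24'):
  w=np.array([[np.cos(a),-np.sin(a)],[np.sin(a),np.cos(a)]])
  return [proj(f,[*(np.array(c)+w@[sx*.018,sy*.035]),z]).round(1).tolist() for sx,sy in((-1,-1),(1,-1),(1,1),(-1,1))]
for y in(-.2453,-.2432): print(y,C((.4259,y),.1091))
print('rect',C((.4257,-.2452),.004),C((.4275,-.2448),.004))
d=np.load('pics/wrist24.npz');V=d['V'];print('cam',-V[:3,:3].T@V[:3,3],'axis',-V[2,:3])
im=cv2.imread('pics/wrist24.png');g=cv2.cvtColor(im,cv2.COLOR_BGR2HSV)
for u in(270,290,313,340,360): print(u,[int(x) for x in g[222:262:1,u,2]])
print('row240',[(u,int(g[240,u,2])) for u in list(range(256,272))+list(range(356,372))])
print('row300',[(u,g[300,u].tolist()) for u in list(range(226,242,2))+list(range(390,406,2))])
```

```text
-0.2453 [[228.7, 288.0], [236.2, 360.1], [389.6, 360.2], [396.3, 288.0]]
-0.2432 [[233.6, 288.0], [240.7, 360.2], [394.1, 360.0], [401.2, 287.8]]
rect [[263.0, 229.0], [265.2, 278.1], [363.3, 278.0], [365.2, 228.8]] [[263.8, 231.5], [265.9, 280.4], [363.8, 280.4], [365.7, 231.4]]
cam [ 0.34904513 -0.24182191  0.25022814] axis [ 0.26965664 -0.00665629 -0.96293353]
270 [226, 225, 226, 226, 226, 227, 223, 184, 117, 59, 38, 38, 40, 40, 39, 40, 38, 39, 40, 40, 40, 38, 41, 40, 40, 41, 41, 41, 40, 46, 60, 73, 74, 74, 75, 74, 74, 74, 74, 73]
290 [226, 226, 225, 225, 225, 227, 223, 181, 114, 56, 39, 39, 41, 39, 41, 40, 40, 40, 39, 40, 40, 42, 40, 40, 41, 40, 40, 43, 43, 45, 59, 73, 74, 74, 74, 74, 74, 74, 73, 74]
313 [225, 225, 225, 226, 226, 227, 223, 180, 112, 57, 39, 38, 40, 40, 40, 39, 40, 43, 41, 40, 40, 41, 41, 41, 41, 43, 42, 42, 44, 46, 59, 72, 73, 74, 74, 74, 73, 74, 74, 74]
340 [226, 225, 226, 225, 226, 226, 223, 181, 113, 56, 38, 39, 41, 38, 40, 40, 38, 39, 39, 41, 43, 44, 40, 40, 42, 40, 41, 38, 40, 46, 60, 72, 75, 74, 74, 73, 75, 73, 72, 73]
360 [226, 225, 226, 226, 226, 226, 223
[... 176 characters left out ...]
6), (259, 225), (260, 226), (261, 227), (262, 222), (263, 174), (264, 91), (265, 38), (266, 40), (267, 38), (268, 41), (269, 39), (270, 40), (271, 39), (356, 40), (357, 40), (358, 39), (359, 37), (360, 41), (361, 41), (362, 37), (363, 44), (364, 90), (365, 166), (366, 222), (367, 227), (368, 225), (369, 225), (370, 225), (371, 225)]
row300 [(226, [18, 40, 115]), (228, [20, 40, 114]), (230, [19, 38, 113]), (232, [20, 38, 100]), (234, [66, 89, 86]), (236, [68, 117, 105]), (238, [69, 123, 131]), (240, [68, 126, 130]), (390, [68, 123, 129]), (392, [68, 121, 129]), (394, [68, 124, 130]), (396, [68, 123, 129]), (398, [67, 120, 121]), (400, [32, 36, 91]), (402, [19, 38, 113]), (404, [19, 41, 117])]
```

Call:
carry_out(
  moves=[
    {"jaw": 0.06, "dx": 0, "dy": -0.0015, "dz": 0.015, "yaw": 0},
    {"jaw": 0.06, "dx": 0, "dy": 0, "dz": 0.02, "yaw": 0},
    {"jaw": 0.06, "dx": 0, "dy": 0, "dz": 0.013, "yaw": 0},
    {"jaw": 0.06, "dx": 0, "dy": 0, "dz": 0.004, "yaw": 0},
    {"jaw": 0.06, "dx": 0, "dy": 0, "dz": 0.0015, "yaw": 0},
    {"jaw": 0.06, "dx": 0, "dy": 0, "dz": 0, "yaw": 0},
    {"jaw": 0.06, "dx": 0, "dy": 0, "dz": 0, "yaw": 0},
  ],
)

```text
t: 39.08
tool_pos: [0.4256, -0.2458, -0.0016]
orientation: [0.031, 3.14, -0.001]
force: [0.8, 0.5, -0.1]
opening: 0.0699
gripper_force: 20.0
```

```bash
python3 -c "
from h import *
togo(.4255,-.2456,-.0035,3.1176)"
```

```text
t 39.08 [ 0.4256 -0.2458 -0.0016] a 3.1218 tilt [ 0.001 -0.001 -1.   ] op 0.0699 F [ 0.8  0.5 -0.1] g 20.0
go dxyz [0.0001 0.0002 0.0019] yaw 0.0042
```

Call:
carry_out(
  moves=[
    {"jaw": 0.06, "dx": 0, "dy": 0, "dz": 0.0015, "yaw": 0.003},
    {"jaw": 0.06, "dx": 0, "dy": 0, "dz": 0.0005, "yaw": 0},
    {"jaw": 0.06, "dx": 0, "dy": 0, "dz": 0, "yaw": 0},
    {"jaw": 0.06, "dx": 0, "dy": 0, "dz": 0, "yaw": 0},
  ],
  grip_force=8,
)

```text
t: 39.58
tool_pos: [0.4254, -0.2458, -0.0036]
orientation: [0.036, 3.141, -0.001]
force: [-2.6, 0.4, 5.7]
opening: 0.0699
gripper_force: 8.0
```

Call:
carry_out(
  moves=[
    {"jaw": 0.075, "dx": 0, "dy": 0, "dz": 0, "yaw": 0},
    {"jaw": 0.088, "dx": 0, "dy": 0, "dz": 0, "yaw": 0},
    {"jaw": 0.088, "dx": 0, "dy": 0, "dz": 0, "yaw": 0},
    {"jaw": 0.088, "dx": 0, "dy": 0, "dz": -0.02, "yaw": 0},
    {"jaw": 0.088, "dx": 0, "dy": 0, "dz": -0.05, "yaw": 0},
    {"jaw": 0.088, "dx": 0, "dy": 0, "dz": -0.06, "yaw": 0},
    {"jaw": 0.088, "dx": -0.04, "dy": 0, "dz": 0, "yaw": 0},
    {"jaw": 0.088, "dx": 0, "dy": 0, "dz": 0, "yaw": 0},
  ],
)

```text
t: 40.58
tool_pos: [0.467, -0.2467, 0.1266]
orientation: [0.034, 3.139, -0.001]
force: [-0.0, 0.3, -0.4]
opening: 0.0881
gripper_force: 0.0
```

Call:
carry_out(
  moves=[
    {"jaw": 0.088, "dx": -0.035, "dy": 0, "dz": 0, "yaw": 0},
    {"jaw": 0.088, "dx": 0, "dy": 0, "dz": 0, "yaw": 0},
    {"jaw": 0.088, "dx": 0, "dy": 0, "dz": 0, "yaw": 0},
  ],
)

```text
t: 40.95
tool_pos: [0.4988, -0.2469, 0.1249]
orientation: [-0.035, -3.139, -0.001]
force: [-0.5, 0.3, -0.2]
opening: 0.0881
gripper_force: 0.0
```

Run:
```python
from gr import *
im=snap('wrist','wrist25');s,M=st()
green('wrist25',im,.054)
g=cv2.cvtColor(im,cv2.COLOR_RGB2HSV)
bk=cv2.inRange(g,(0,0,0),(180,255,60));bk[290:]=0
for c in cv2.findContours(bk,0,1)[0]:
    if cv2.contourArea(c)>30: print('black',cv2.boundingRect(c),cv2.contourArea(c))
q=np.array([.4262,-.2452]);a=-.024;w=np.array([[np.cos(a),-np.sin(a)],[np.sin(a),np.cos(a)]])
for z in(.004,.054):print(z,[proj('wrist25',[*(q+w@[sx*.018,sy*.035]),z]).round(1).tolist() for sx,sy in((-1,-1),(1,-1),(1,1),(-1,1))])
# bystanders and flask unchanged vs first views
t=snap('top','top3');t1=cv2.imread('pics/top1.png')[:,:,::-1]
for n,(x0,x1,y0,y1) in dict(washer=(105,170,222,275),beaker=(490,528,218,252)).items():
  print(n,np.abs(t[y0:y1,x0:x1].astype(int)-t1[y0:y1,x0:x1]).mean())
h=cv2.cvtColor(t,cv2.COLOR_RGB2HSV);m=cv2.inRange(h,(0,150,80),(6,255,255));m[:190]=0;m[320:]=0;m[:,:190]=0;m[:,350:]=0
ys,xs=np.nonzero(m);print('stopper top',xs.mean(),ys.mean(),proj('top3',(.4355,.279,.123)))
```

```text
t 41.0 [ 0.4988 -0.247   0.1251] a 3.1187 tilt [-0.001  0.001 -1.   ] op 0.0881 F [-0.3  0.   0.5] g 0.0
4404.0 [[268, 123], [269, 168], [362, 168], [361, 122]] [[0.4074, -0.2789], [0.4402, -0.2793], [0.4418, -0.2119], [0.4083, -0.2122]]
0.004 [[274.4, 126.0], [274.9, 167.7], [356.4, 167.7], [356.8, 126.0]]
0.054 [[266.8, 123.0], [267.4, 172.3], [363.7, 172.4], [364.4, 123.1]]
washer 4.817706821480407
beaker 13.239680082559339
stopper top 211.61363636363637 279.3181818181818 [210.19008679 279.66987481]
```

Carton is within about 0.5 mm and the flask is upright. The beaker patch differs, probably because of the arm's shadow, so I'll move clear and compare again.

Call:
carry_out(
  moves=[
    {"jaw": 0.088, "dx": 0, "dy": 0, "dz": -0.04, "yaw": 0},
    {"jaw": 0.088, "dx": 0, "dy": 0.05, "dz": -0.02, "yaw": 0},
    {"jaw": 0.088, "dx": 0, "dy": 0.05, "dz": 0, "yaw": 0},
    {"jaw": 0.088, "dx": 0, "dy": 0.05, "dz": 0, "yaw": 0},
    {"jaw": 0.088, "dx": 0, "dy": 0.05, "dz": 0, "yaw": 0},
    {"jaw": 0.088, "dx": 0, "dy": 0.05, "dz": 0, "yaw": 0},
    {"jaw": 0.088, "dx": 0, "dy": 0, "dz": 0, "yaw": 0},
    {"jaw": 0.088, "dx": 0, "dy": 0, "dz": 0, "yaw": 0},
  ],
)

```text
t: 42.05
tool_pos: [0.5054, 0.0021, 0.1858]
orientation: [0.035, 3.141, -0.001]
force: [0.8, 0.4, 0.0]
opening: 0.0882
gripper_force: 0.0
```

Run:
```python
from h import *
st();t=snap('top','top4');t1=cv2.imread('pics/top1.png')[:,:,::-1]
g=lambda a:cv2.cvtColor(np.ascontiguousarray(a),cv2.COLOR_RGB2GRAY)
for n,(x0,x1,y0,y1) in dict(washer=(105,170,222,275),beaker=(488,530,216,256)).items():
  A=g(t1)[y0:y1,x0:x1];r=cv2.matchTemplate(g(t)[y0-8:y1+8,x0-8:x1+8],A,cv2.TM_CCOEFF_NORMED)
  print(n,np.abs(t[y0:y1,x0:x1].astype(int)-t1[y0:y1,x0:x1]).mean(),cv2.minMaxLoc(r)[1],np.array(cv2.minMaxLoc(r)[3])-8)
```

```text
t 42.05 [0.5054 0.0021 0.1858] a 3.1192 tilt [ 0.    -0.001 -1.   ] op 0.0882 F [0.8 0.4 0. ] g 0.0
washer 1.4335752298016449 0.9979436993598938 [0 0]
beaker 1.2916666666666667 0.9954832196235657 [0 0]
```

Both bystanders are unmoved, so I'm handing in.

```bash
python3 -c "
from plant import *
print(close_job())"
```

```text
the job is handed in; nothing more can be done
None
```

Both kits are made up and the job is handed in at about 42 s: in the last camera checks every item was within about 1.5 mm of its mark, the flask was upright in its ring, and the wash bottle and beaker had not moved.

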